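# Unlock a keyhole-hung shelf bracket with a mallet and pack it

### The arm

A 6-joint arm with a two-finger parallel gripper is mounted at the origin on the work surface. World frame = base frame: x ahead of the robot, y to its left, z up, the work surface at z = 0. Lengths are in m, angles in rad, forces in N, time in s.
With the tool pointing down it reaches from about 0.275 to 1 m from the base axis. Payload 8.4 kg.
Tool frame: the origin (TCP) lies on the mounting face of the last link; the fingertips stand 173 mm ahead of it and the grasp point (between the pads) lies 155 mm ahead of it (ctrl.tcp_to_grasp is the distance from the TCP to the grasp point, in m); z points along the fingers, x is the direction in which the jaws open and shut, and the axes are right-handed (so a half turn about z gives the same grasp; the last joint's range is limited). The gripper opens to 85 mm and grips with 20 to 120 N. Pads are 22 mm wide; open, the fingers measure 114 mm over their backs; the gripper's body (76 mm by 85 mm) begins 54 mm behind the grasp point. The pads swing forward as they close: fully open they stand 13 mm farther back than shut.
Start: joints at [-1.169, 0.353, 1.633, -0, 1.155, -0.002], TCP at [0.246, -0.575, 0.405] pointing down, gripper open.
Joint ranges: [-2.63, 2.63], [-0.92, 2.1], [0.06, 2.66], [-1.3, 4.44], [0, 2.69], [-3.02, 3.02]. Speed limits (rad/s): [2.22, 2.22, 2.79, 3.14, 3.14, 3.14].

### API

Orientations are given as a 3x3 rotation matrix whose columns are the frame's x, y, z axes.
In Python, from bench import ctrl gives the robot as it stands.
- The arm moves only by the shell command python3 -m creep 'ROWS'. ROWS is JSON, a list of rows, each a list of 5 numbers: the opening, from -1 (shut) to 1 (fully open), then the shift along the tool's x, y, z in m, then the turn about the tool's z in degrees. A call has 1 to 8 rows; each row is the pose to reach, as a shift and turn from the pose commanded when the call began, along the tool's axes at that moment; what a row does not reach only later rows make up. A row lasts 1/12 s, in which the tool goes at most 41.7 mm and 7.16 degrees, less where a joint would pass 70% of its speed; a pose out of reach is approached as far as the arm can. A call with a gripper value outside its range is refused whole. The fingers move at their own pace and stop on an object; the grip force is fixed at half the most. Time passes only in rows, so rows that repeat a pose let the fingers close. It gives the time, the measured TCP pose, the force and the opening at its end, in the units of the state.
- ctrl.state(): the state, without advancing time (a new reading comes with each control period).
- ctrl.camera(name): name is "scene" or "top"; returns a dict with "frame" (480x640x3 uint8, red, green, blue), "intrinsics" (3x3 intrinsics, pixels), "rvec" (rotation vector, rad) and "tvec" (3), from world to camera coordinates, as OpenCV has them. Camera axes: x right, y down, z forward; pixel columns grow to the right and rows downward; lengths in m; the calibration is good to about 2 mm. A picture is of the moment at which its call begins. There is no depth.
- ctrl.job_done(): hands the job in, once; it reports no verdict.
Trained networks look in a picture, given as the dict that the camera call returned (one of the last four; its "shot" number tells which), for a name from the list of things; names that differ only in an ending like _2 or _b are one class to them, and where a whole thing is asked for, a point or a joint stands for the part that bears it (a point fixed in the world has none). Each returns a list of dicts, best first, with "conf" (0 to 1); they miss things now and then, are a little off and sometimes report something else, mostly with a low value. They report only what shows in the picture. A call takes as long as a camera call. They do not tell look-alikes from the thing itself.
- ctrl.look_for(picture, name): "at" ([x, y, z] in m, in world coordinates, good to about 4 mm: the middle of the surface that is visible of it).
- ctrl.masks_of(picture, name): "region" (480x640 bool, what is visible of it).
The state is a dict: "clock": time; "qpos": joint angles; "joint_vel": joint speeds; "joint_efforts": joint torques, N m; "tool_pos": TCP position; "orientation": TCP orientation; "contact_force": force on the tool from outside, world axes, zero at the start; "wrist_torque": the same for the moment, N m; "grip_width": finger opening in m.
Only numpy, scipy, OpenCV 4.12 (cv2) and the standard library are available. Lean on these libraries where they do the work, as an engineer would, in place of code of your own. Each camera call takes 0.05 s, during which the arm holds its last target.

### The job

A shelf bracket hangs by its two keyhole slots on the studs of the sloping display stand, and a lock pin standing above it keeps it from sliding up. Knock the pin all the way down with the mallet (do not press it with the hand) and put the mallet back down on the bench; then push the bracket up the slope until the stud heads stand in the wide ends of its slots, lift it off and lay it gently flat on the floor of the shallow wooden tray, arm upwards. Leave the goblet and the tape roll where they are.

Things in the scene. Friction and masses are not known exactly. Their poses are not given: they have to be found in the camera images.
- panel: Plywood board of the fixed display stand, tilted 15 degrees, falling away from the robot. Axes: x down the slope, y across, z out of the board. Origin: on the face of the white pad (70 mm wide, x -96 to +110 mm, 8 mm proud of the plywood) under the bracket's arm as it hangs at the start, about 75 mm above the bench. Plywood: x -165 to +120 mm, 180 mm wide.
- stud_up (a point): Upper of two headed steel studs on which the bracket hangs: neck 10 mm, head 20 mm diameter, the head from 9 to 14 mm above the pad. Point: its foot on the pad, panel x = -76 mm, y = 0. Axes as the panel's.
- stud_low (a point): The lower stud, the same, at panel x = +26 mm, y = 0.
- pin_top (a point): Centre of the top of the steel lock pin (16 mm diameter) at panel x = -120 mm, y = 0, standing along panel z: 18 mm above the pad's face (26 mm above the plywood) when up. Nothing stands farther up the slope. Axes as the panel's.
- pin (a joint): Travel of the lock pin into the board in m: 0 up, 0.022 fully down, 0 to 0.004 at the start (down: top 4 mm below the pad's face, 4 mm above the plywood). It takes 5 to 7 N; friction keeps it down against its weak spring. From 0.018 on the bracket passes over it; until then the bracket slides only 18 mm.
- bracket_arm (a point): Centre of the arm of the dark steel bracket (0.25 to 0.4 kg), 45 mm above its plate's underside, panel x = 0 at the start. Arm 12 mm (x) x 40 mm (y), its end 76 mm above the plate's underside. x along the plate, down the slope at the start; z along the arm, away from the plate. Friction holds the bracket where it is pushed; it has no end stop.
- bracket: The bracket; origin at the centre of its plate's underside, under the arm. Plate 188 x 64 x 6 mm. At the start the studs stand in the upper ends of its 13 mm slots; the centres of the 34 mm wide ends lie 38 mm farther down the plate: push the bracket 38 mm up the slope (31 to 45 will do) and it lifts off along panel z, free after 14 mm.
- mallet_grip (a point): Wooden mallet, about 0.26 kg. Point: on the handle's axis where it is best held, 75 mm from the head's centre; the handle (18 mm wide, 24 mm high) runs along the frame's x, from 28 to 140 mm from the head's centre. At the start it stands on one striking face, handle level, this point 42 mm above the bench.
- mallet_head (a point): Centre of the mallet's head, a block 56 mm along the handle (x), 40 mm across (y) and 84 mm high (z); the striking faces are its 56 x 40 mm ends at 42 mm below and above this point.
- mallet: The same mallet; origin at the centre of its lower striking face, x along the handle towards its end, z up.
- table: The bench, its top at height 0.
- tray: Fixed shallow plywood tray, 270 (x) x 140 (y) x 45 mm high outside, walls and floor 6 mm thick. Origin at the centre of its underside; its inner floor is 6 mm above the bench.
- goblet_mid (a point): Bystander: steel candle goblet, 118 mm high, 70 mm wide; point 60 mm above its foot.
- tape_mid (a point): Bystander: roll of paper tape lying flat, 96 mm diameter, 45 mm high; its centre.
Not all that is in view belongs to the job. Of the things shaped like the mallet, the wooden one is meant. Of the things that look like the bracket, the larger one is meant.

How it is judged:
On the way, in this order (a step that is already met when the one before it is completed fails the run):
1. the mallet is lifted off the bench (height (world z) of mallet_head above 0.09 m), for 0.1 s.
2. the lock pin is knocked down with the mallet (value of joint pin above 0.019 m and contact force between mallet and pin above 0.5 N).
3. the mallet lies on the bench again, let go, while the pin stays down (contact force between mallet and table above 1 N and contact force between the fingers and mallet below 0.1 N and linear speed of mallet below 0.03 m/s and value of joint pin above 0.018 m), for 0.2 s.
4. the bracket, still on its studs, is slid up to the wide ends of its slots (x of bracket in the frame of panel between -0.046 and -0.03 m and z of bracket in the frame of panel below 0.006 m), for 0.1 s.
5. the bracket is lifted clear of the studs (z of bracket in the frame of panel above 0.03 m), for 0.1 s.
At the end, for the whole second after the job is handed in: The bracket lies flat on the tray's floor (plate's underside within 5 mm of it, tilt under 0.1 rad, arm up), inside the walls and at rest; the mallet rests on the bench, let go; the pin is still down (18 mm or more of its 22 mm) (all of step 3 and z of bracket in the frame of tray between 0.002 and 0.011 m and x of bracket in the frame of tray between -0.05 and 0.05 m and y of bracket in the frame of tray between -0.04 and 0.04 m and angle between bracket_arm's own z axis and vertical below 0.1 rad and linear speed of bracket below 0.02 m/s); the robot touches nothing.
It fails at once if the hand or arm touches the lock pin (contact force between any of the fingers, the arm and pin above 1 N).
It fails at once if the bracket is dropped or thrown into the tray (faster than 0.6 m/s there, as in a fall of some 20 mm or more) (horizontal distance between bracket and tray below 0.12 m and z of bracket in the frame of tray below 0.06 m and linear speed of bracket above 0.6 m/s).
It fails at once if the goblet or tape roll is moved by more than 25 mm (distance of any of goblet_mid, tape_mid from where it was at the start of the episode above 0.025 m).
It also fails if it takes over 69 s, if anything falls off the work surface, if the arm or the gripper's body presses on something with over 40 N, if the wrist force passes 120 N, or if a joint passes its speed limit or range.

## Working session

There is one attempt and no reset: what is moved stays moved. The work goes in short steps, Python scripts to look and compute and a shell command to move; the robot and the scene stay as the last step left them, time stands still between calls to the robot, and variables do not carry over. Pictures are saved under pics/ and viewed, and the job is handed in when it is done.

```bash
ls; mkdir -p pics; cat > h.py <<'E'
import numpy as np, cv2
from bench import ctrl
def cal(p):
    R=cv2.Rodrigues(np.array(p["rvec"],float))[0]; return np.array(p["intrinsics"],float),R,np.array(p["tvec"],float).ravel()
def proj(p,X):
    K,R,t=cal(p); q=K@(R@np.array(X,float)+t); return q[:2]/q[2]
def ray(p,uv):
    K,R,t=cal(p); d=R.T@np.linalg.inv(K)@np.array([uv[0],uv[1],1.]); return -R.T@t,d
def atz(p,uv,z):
    c,d=ray(p,uv); return c+d*(z-c[2])/d[2]
def save(p,n,crop=None,s=1):
    im=cv2.cvtColor(p["frame"],cv2.COLOR_RGB2BGR)
    if crop: x0,y0,x1,y1=crop; im=im[y0:y1,x0:x1]
    cv2.imwrite("pics/"+n,cv2.resize(im,None,fx=s,fy=s,interpolation=cv2.INTER_CUBIC))
E
python3 - <<'E'
from h import *
np.set_printoptions(precision=4,suppress=True)
print(ctrl.state())
for n in("scene","top"):
    p=ctrl.camera(n); save(p,n+"0.png")
    K,R,t=cal(p); print(n,K,-R.T@t,R)
    for k in ["panel","stud_up","pin_top","bracket_arm","bracket","mallet_grip","mallet_head","mallet","tray","goblet_mid","tape_mid"]:
        try:
            for r in ctrl.look_for(p,k): print(k,np.round(r["at"],3),round(r["conf"],2),proj(p,r["at"]).round())
        except Exception as e: print(k,e)
E
```

```text
pics
{'clock': 0.0, 'qpos': array([-1.1694,  0.3537,  1.6341,  0.    ,  1.1552, -0.0024]), 'joint_vel': array([-0.0013, -0.0007, -0.0029, -0.0013, -0.0004,  0.0009]), 'joint_efforts': array([  0.0031, -60.5243, -34.2067,   0.0003,   0.0093,  -0.    ]), 'tool_pos': array([ 0.2455, -0.5745,  0.4039]), 'orientation': array([[ 0.3929, -0.9196, -0.0005],
       [-0.9196, -0.3929,  0.0014],
       [-0.0014, -0.    , -1.    ]]), 'contact_force': array([-0.9735,  1.0627,  0.4611]), 'wrist_torque': array([ 0.0146, -0.0174, -0.0409]), 'grip_width': 0.0855259462653917}
scene [[602.5178   0.     313.5698]
 [  0.     602.5178 241.8787]
 [  0.       0.       1.    ]] [0.9839 0.8487 1.1115] [[-0.8558  0.5168 -0.02  ]
 [ 0.3959  0.6296 -0.6685]
 [-0.3329 -0.5801 -0.7434]]
panel [0.57  0.039 0.082] 0.87 [294. 248.]
stud_up [0.572 0.034 0.073] 0.65 [293. 250.]
stud_up [ 0.491 -0.362  0.012] 0.27 [249. 162.]
pin_top [0.492 0.033 0.116] 0.39 [322. 223.]
bracket_arm [0.618 0.009 0.087] 0.74 [269. 247.]
bracket_arm [ 0.228 -0.297  0.024] 0.55 [340. 139.]
bracket [0.613 0.009 0.088] 0.83 [271. 246.]
bracke
[... 1035 characters left out ...]
m [ 0.234 -0.302  0.026] 0.92 [454. 349.]
bracket_arm [0.603 0.001 0.087] 0.85 [331. 196.]
bracket [ 0.234 -0.302  0.03 ] 0.93 [454. 350.]
bracket [0.6   0.001 0.09 ] 0.72 [331. 197.]
mallet_grip [0.489 0.359 0.07 ] 0.9 [181. 244.]
mallet_grip [0.639 0.386 0.052] 0.89 [172. 183.]
mallet_head [0.339 0.315 0.068] 0.93 [198. 307.]
mallet_head [0.64  0.382 0.057] 0.82 [173. 182.]
mallet_head [0.49  0.362 0.067] 0.65 [180. 244.]
mallet [0.491 0.358 0.067] 0.65 [181. 243.]
mallet [0.339 0.318 0.064] 0.65 [198. 307.]
mallet [0.643 0.379 0.054] 0.57 [174. 181.]
tray [ 0.493 -0.354  0.005] 0.8 [472. 244.]
goblet_mid [0.766 0.202 0.118] 0.61 [245. 125.]
tape_mid [ 0.763 -0.227  0.044] 0.69 [423. 134.]
```

View pics/scene0.png

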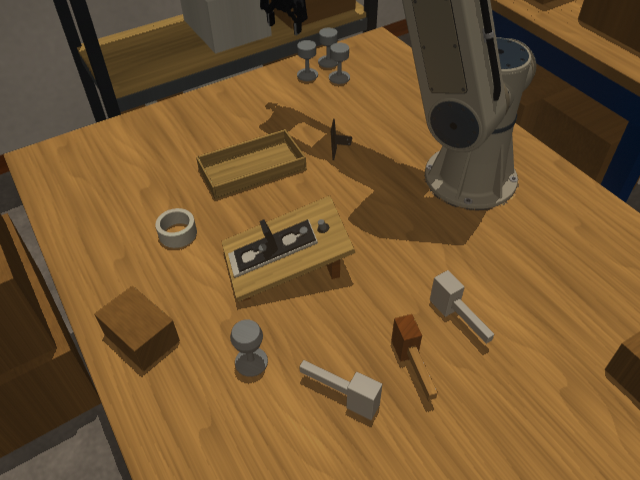

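View pics/top0.png

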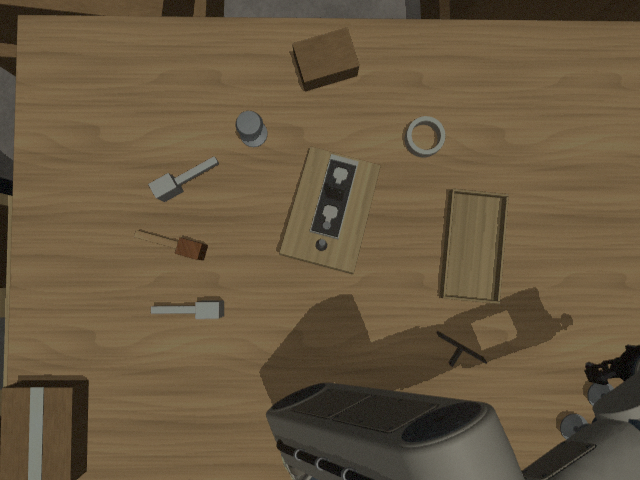

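The top view shows three mallet shapes: a grey one at (163,187), a brown wooden one at (190,246) and another grey one at (208,310). The brown wooden one fits. There are two bracket shapes: the one on the stand at (333,197), and a smaller one on the bench at (460,349). The one hanging on the stand is meant. I'll confirm with enlarged crops.

```bash
python3 - <<'E'
from h import *
p=ctrl.camera("top"); q=ctrl.camera("scene")
np.save("pics/top.npy",p["frame"])
def tile(a,ca,b,cb,n,s):
    save(a,"a.png",ca,s)
save(p,"t_mal.png",(125,165,235,325),5)
save(p,"t_pan.png",(270,140,390,280),4.2)
save(q,"s_pan.png",(215,190,365,310),5)
save(p,"t_tray.png",(430,180,520,310),4)
E
```

```text
(no output)
```

View pics/t_mal.png

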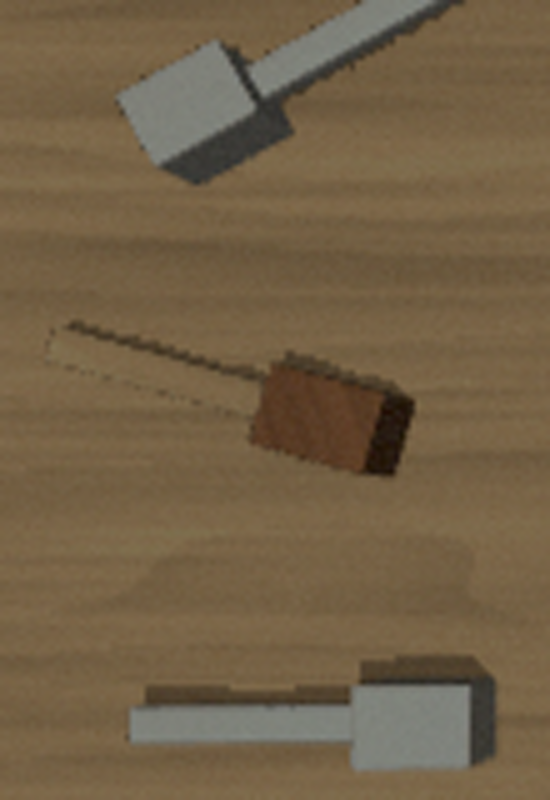

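View pics/t_pan.png

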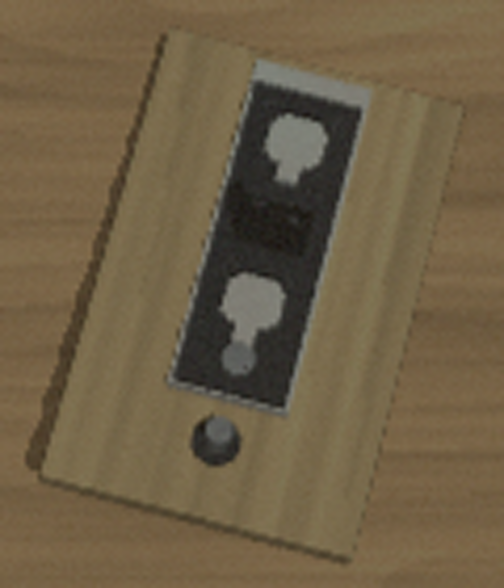

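View pics/s_pan.png

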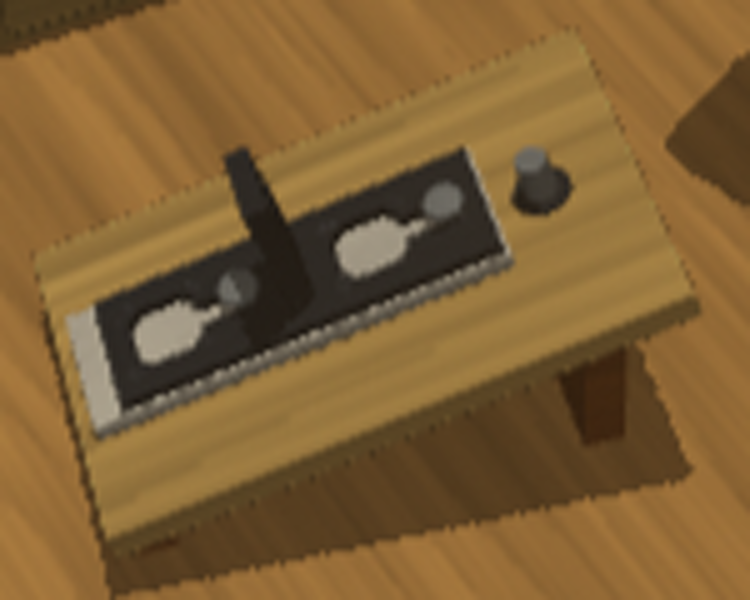

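View pics/t_tray.png

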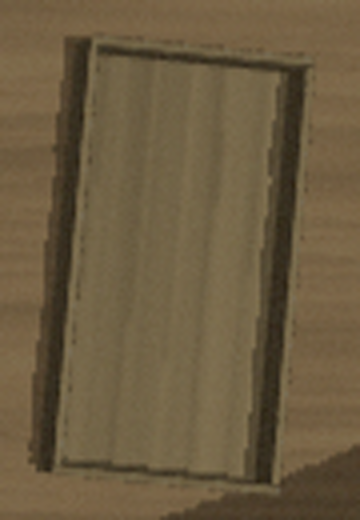

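```bash
cat > fit.py <<'E'
from h import *
from scipy.optimize import least_squares
np.set_printoptions(precision=4,suppress=True)
p=ctrl.camera("top"); q=ctrl.camera("scene")
def un(l,s,o): return [((u+.5)/s-.5+o[0],(v+.5)/s-.5+o[1]) for u,v in l]
def pose(a,tilt=np.radians(15)):
    y=a[3]; Rz=np.array([[np.cos(y),-np.sin(y),0],[np.sin(y),np.cos(y),0],[0,0,1]])
    Ry=np.array([[np.cos(tilt),0,np.sin(tilt)],[0,1,0],[-np.sin(tilt),0,np.cos(tilt)]])
    return Rz@Ry,np.array(a[:3])
ply=[(.12,.09,-.008),(.12,-.09,-.008),(-.165,-.09,-.008),(-.165,.09,-.008)]
pad=[(.11,.035,0),(.11,-.035,0),(-.096,-.035,0),(-.096,.035,0)]
T=un([(168,31),(463,102),(350,554),(40,476),(258,60),(372,88),(288,412),(170,380)],4.2,(270,140))
S=un([(108,540),(36,250),(572,28),(697,298),(97,430),(66,316),(468,150),(512,260)],5,(215,190))
P=ply+pad
def f(a):
    R,t=pose(a,a[4] if len(a)>4 else np.radians(15)); r=[]
    for X,u,v in zip(P,T,S):
        W=R@np.array(X)+t; r+=list(proj(p,W)-u)+list(proj(q,W)-v)
    return np.array(r)
r=least_squares(f,[.58,.02,.075,-.25],loss="soft_l1"); print("panel",r.x,np.degrees(r.x[3]),np.abs(r.fun).mean(),np.abs(r.fun).max())
r2=least_squares(f,list(r.x)+[.26],loss="soft_l1"); print(r2.x)
print(f(r.x).reshape(-1,4))
R,t=pose(r.x); print(R)
np.savez("panel.npz",R=R,t=t)
pt=un([(219,432)],4.2,(270,140))[0]; ps=un([(530,160)],5,(215,190))[0]
for h in(.018,.016,.014):
    W=R@np.array([-.12,0,h])+t; print("pin",h,W,proj(p,W)-pt,proj(q,W)-ps)
W=R@np.array([0,0,.076])+t; print("armtop",proj(q,W)-un([(238,153)],5,(215,190))[0], W)
# mallet
m=un([(278,362),(252,440),(364,474),(386,395),(46,360),(70,326)],5,(125,165))
for u,z in zip(m,[.084]*4+[.054]*2): print("mal",atz(p,u,z))
# tray rim z=.045
for u in un([(93,38),(312,63),(278,488),(52,468)],4,(430,180)): print("tray",atz(p,u,.045))
E
python3 fit.py
```

```text
panel [ 0.6007 -0.0046  0.0663 -0.2594] -14.861978669865348 0.582120164195592 1.4599364324514
[ 0.6006 -0.0046  0.0665 -0.2569  0.2521]
[[ 0.0701 -0.4874 -0.8945 -0.0652]
 [-0.09    1.4599 -0.994   1.0227]
 [ 0.1785  1.2573 -0.1964 -0.0667]
 [-0.4342 -0.0566 -1.2697 -0.7867]
 [-0.6289  0.5179 -0.6747 -0.0409]
 [-0.3268  1.2333 -0.2164  0.6735]
 [-0.3674  0.8633 -0.3368  0.1169]
 [-0.935   0.81   -0.732  -0.8243]]
[[ 0.9336  0.2565  0.2502]
 [-0.2478  0.9665 -0.0664]
 [-0.2588  0.      0.9659]]
pin 0.018 [0.4931 0.0239 0.1148] [-0.2263 -0.6277] [-1.0781 -0.3053]
pin 0.016 [0.4926 0.024  0.1128] [-0.2898 -0.3737] [-0.8516  0.2297]
pin 0.014 [0.4921 0.0242 0.1109] [-0.3531 -0.1203] [-0.6256  0.7635]
armtop [0.8459 5.9687] [ 0.6197 -0.0097  0.1397]
mal [0.5052 0.3569 0.084 ]
mal [0.4684 0.3686 0.084 ]
mal [0.4525 0.3159 0.084 ]
mal [0.4898 0.306  0.084 ]
mal [0.5076 0.4744 0.054 ]
mal [0.524  0.4633 0.054 ]
tray [ 0.6268 -0.2988  0.045 ]
tray [ 0.6119 -0.4339  0.045 ]
tray [ 0.3516 -0.4096  0.045 ]
tray [ 0.3637 -0.2714  0.045 ]
```

```bash
cat > ov.py <<'E'
from h import *
p=ctrl.camera("top"); q=ctrl.camera("scene")
pts=[(.5052,.3569,.084),(.4684,.3686,.084),(.4525,.3159,.084),(.4898,.306,.084),(.5076,.4744,.054),(.524,.4633,.054)]
tr=[(.6268,-.2988,.045),(.6119,-.4339,.045),(.3516,-.4096,.045),(.3637,-.2714,.045)]
def ov(p,pts,crop,s,n):
    x0,y0,x1,y1=crop
    im=cv2.cvtColor(p["frame"],cv2.COLOR_RGB2BGR)[y0:y1,x0:x1]
    im=cv2.resize(im,None,fx=s,fy=s,interpolation=cv2.INTER_CUBIC)
    im=cv2.convertScaleAbs(im,alpha=1.6,beta=10)
    for X in pts:
        u=(proj(p,X)-[x0,y0]+.5)*s-.5
        cv2.drawMarker(im,(int(round(u[0])),int(round(u[1]))),(255,255,0),cv2.MARKER_CROSS,10,1)
    cv2.imwrite("pics/"+n,im)
if __name__=="__main__":
    ov(q,pts,(380,305,450,410),7,"s_mal.png")
    ov(q,tr,(190,125,315,205),6,"s_tray.png")
E
python3 ov.py
```

```text
(no output)
```

View pics/s_mal.png

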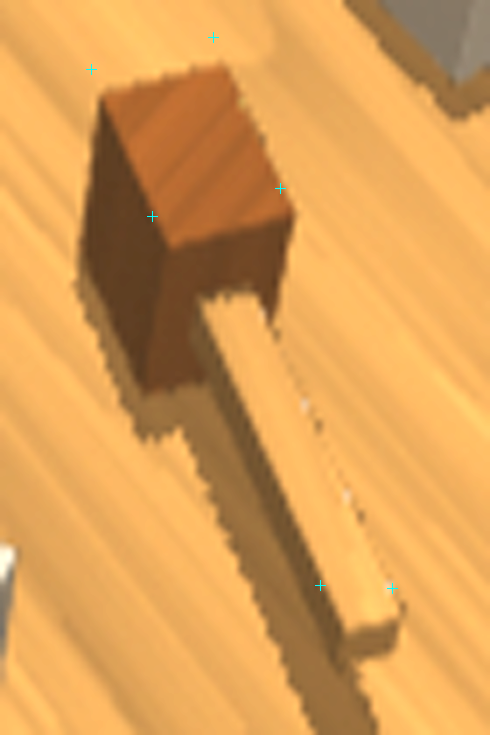

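View pics/s_tray.png

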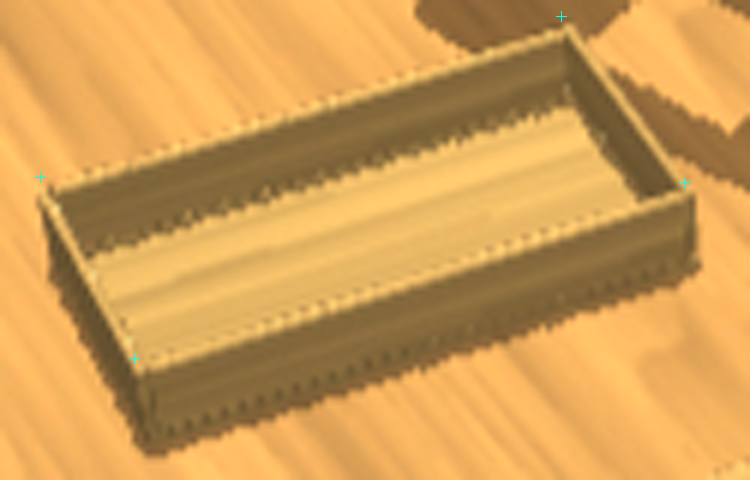

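```bash
cat > go.py <<'E'
import sys
from h import *
np.set_printoptions(precision=4,suppress=True)
# go.py x y z(grasp point) [angle of tool x deg]
s=ctrl.state(); R=np.array(s["orientation"]); t=np.array(s["tool_pos"])
g=t+R[:,2]*ctrl.tcp_to_grasp
a=np.degrees(np.arctan2(R[1,0],R[0,0]))
print("clock",round(s["clock"],2),"grasp",g,"xang",round(a,2),"F",np.array(s["contact_force"]),"w",round(s["grip_width"],4),"q6",np.round(s["qpos"],2))
if len(sys.argv)>3:
    tg=np.array([float(v) for v in sys.argv[1:4]]); d=R.T@(tg-g)
    turn=0
    if len(sys.argv)>4: turn=-(float(sys.argv[4])-a); turn=(turn+180)%360-180
    print("shift",d,"turn",round(turn,2),"dist",np.linalg.norm(d))
E
python3 -m creep '[[1,-0.793,-0.611,0,-51],[1,-0.793,-0.611,0,-51],[1,-0.793,-0.611,0,-51],[1,-0.793,-0.611,0,-51],[1,-0.793,-0.611,0,-51],[1,-0.793,-0.611,0,-51],[1,-0.793,-0.611,0,-51],[1,-0.793,-0.611,0,-51]]'; python3 go.py .4955 .3946 .25 -16
```

```text
clock: 2.17
tool_pos: [0.3288, -0.2502, 0.4049]
orientation: [[0.964, -0.266, 0.001], [-0.266, -0.964, -0.0], [0.001, 0.0, -1.0]]
contact_force: [0.4, 0.3, -0.3]
grip_width: 0.0857
clock 2.17 grasp [ 0.3289 -0.2502  0.2502] xang -15.45 F [ 0.3951  0.3466 -0.2852] w 0.0857 q6 [-0.65  0.01  2.06  0.    1.07 -0.38]
shift [-0.0112 -0.6659  0.    ] turn 0.55 dist 0.6659950124618076
```

```bash
python3 -m creep '[[1,-0.011,-0.666,0,0.5],[1,-0.011,-0.666,0,0.5],[1,-0.011,-0.666,0,0.5],[1,-0.011,-0.666,0,0.5],[1,-0.011,-0.666,0,0.5],[1,-0.011,-0.666,0,0.5],[1,-0.011,-0.666,0,0.5],[1,-0.011,-0.666,0,0.5]]' >/dev/null; python3 go.py .4955 .3946 .2 -16
```

```text
clock 2.83 grasp [0.4148 0.0723 0.2504] xang -16.35 F [ 1.5878 -0.3505  0.4245] w 0.0853 q6 [ 0.17  0.03  2.04 -0.    1.07  0.45]
shift [-0.0134 -0.3319  0.0505] turn -0.35 dist 0.33599729945607454
```

```bash
python3 -m creep '[[1,-0.013,-0.332,0,-0.3],[1,-0.013,-0.332,0,-0.3],[1,-0.013,-0.332,0,-0.3],[1,-0.013,-0.332,0,-0.3],[1,-0.013,-0.332,0.03,-0.3],[1,-0.013,-0.332,0.05,-0.3],[1,-0.013,-0.332,0.05,-0.3],[1,-0.013,-0.332,0.05,-0.3]]' >/dev/null; python3 -m creep '[[1,0,0,0,0],[1,0,0,0,0],[1,0,0,0,0]]'; python3 go.py .4955 .3946 .1 -16; python3 - <<'E'
from h import *
import ov
s=ctrl.state(); R=np.array(s["orientation"]); t=np.array(s["tool_pos"])
tips=[t+R@[sx*.057,sy*.011,.160] for sx in(-1,1) for sy in(-1,1)]+[t+R@[sx*.0427,sy*.011,.160] for sx in(-1,1) for sy in(-1,1)]+[t]
p=ctrl.camera("top"); q=ctrl.camera("scene")
for n,c in(("t",p),("s",q)):
    u=proj(c,t+R@[0,0,.16]); x0,y0=int(u[0])-60,int(u[1])-60
    x0=max(0,x0);y0=max(0,y0)
    ov.ov(c,tips,(x0,y0,x0+120,y0+120),5,n+"_hand.png"); print(n,x0,y0)
E
```

```text
clock: 3.75
tool_pos: [0.494, 0.386, 0.3565]
orientation: [[0.961, -0.276, -0.001], [-0.276, -0.961, -0.001], [-0.0, 0.001, -1.0]]
contact_force: [-0.5, -0.2, -0.6]
grip_width: 0.0857
clock 3.75 grasp [0.4938 0.3858 0.2018] xang -16.03 F [-0.4723 -0.1704 -0.6166] w 0.0857 q6 [ 0.66  0.4   1.67 -0.    1.07  0.94]
shift [-0.0008 -0.009   0.1018] turn -0.03 dist 0.10220262977206752
t 95 179
s 360 249
```

View pics/t_hand.png

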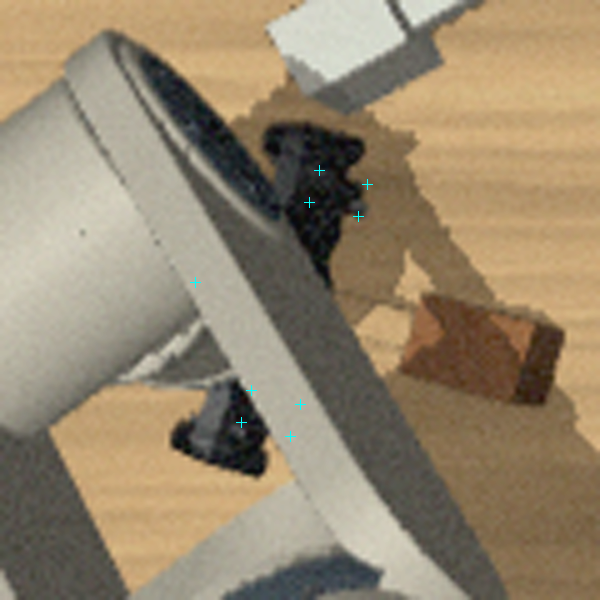

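View pics/s_hand.png

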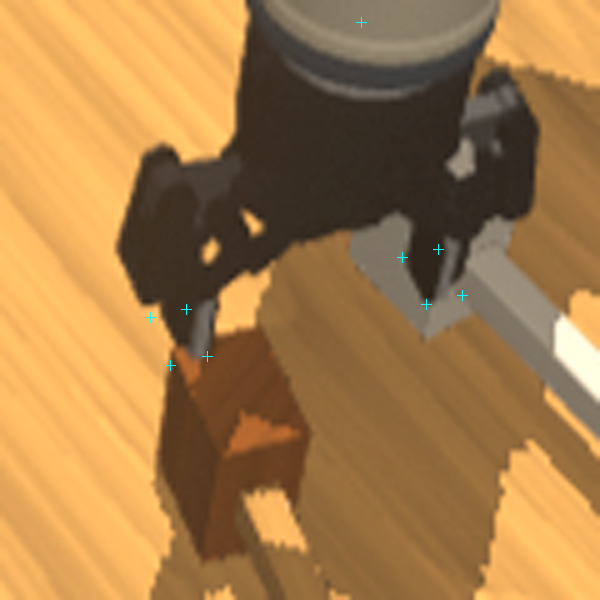

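```bash
python3 - <<'E'
from h import *
q=ctrl.camera("scene")
def un(l,s,o): return [((u+.5)/s-.5+o[0],(v+.5)/s-.5+o[1]) for u,v in l]
m=un([(170,248),(292,212),(228,66),(102,96)],7,(380,305))
c=np.array([atz(q,u,.084) for u in m]); print(c,c.mean(0))
m=un([(345,632),(398,608)],7,(380,305)); print([atz(q,u,.054) for u in m])
for u in un([(148,374),(42,195),(567,30),(692,196)],6,(190,125)): print("tray",atz(q,u,.045))
E
```

```text
[[0.50732874 0.36808203 0.084     ]
 [0.47045279 0.37675677 0.084     ]
 [0.45500282 0.32653902 0.084     ]
 [0.49274764 0.31559591 0.084     ]] [0.481383   0.34674343 0.084     ]
[array([0.52702352, 0.47816292, 0.054     ]), array([0.51018869, 0.48009303, 0.054     ])]
tray [ 0.62594001 -0.28614941  0.045     ]
tray [ 0.61633699 -0.4219286   0.045     ]
tray [ 0.3541984  -0.39874193  0.045     ]
tray [ 0.36588953 -0.26158616  0.045     ]
```

```bash
python3 go.py .498 .405 .044 -16; python3 -m creep '[[1,-0.003,-0.02,0.03,0],[1,-0.003,-0.02,0.06,0],[1,-0.003,-0.02,0.09,0],[1,-0.003,-0.02,0.12,0],[1,-0.003,-0.02,0.14,0],[1,-0.003,-0.02,0.158,0],[1,-0.003,-0.02,0.158,0],[1,-0.003,-0.02,0.158,0]]'; python3 go.py .498 .405 .044 -16
```

```text
clock 4.0 grasp [0.4945 0.3853 0.2031] xang -16.13 F [ 0.3139 -0.614   0.942 ] w 0.0857 q6 [ 0.66  0.4   1.67 -0.    1.07  0.94]
shift [-0.0022 -0.0197  0.1591] turn -0.13 dist 0.16032814467465653
clock: 4.67
tool_pos: [0.4969, 0.4057, 0.1988]
orientation: [[0.961, -0.277, -0.001], [-0.277, -0.961, -0.001], [-0.001, 0.001, -1.0]]
contact_force: [0.4, 0.1, 1.2]
grip_width: 0.0855
clock 4.67 grasp [0.4967 0.4055 0.0441] xang -16.1 F [0.414  0.1418 1.1908] w 0.0855 q6 [0.68 0.62 1.73 0.   0.8  0.96]
shift [0.0014 0.0002 0.0001] turn -0.1 dist 0.001369182788822662
```

```bash
python3 -m creep '[[-1,0,0,0,0],[-1,0,0,0,0],[-1,0,0,0,0],[-1,0,0,0,0],[-1,0,0,0,0],[-1,0,0,0,0],[-1,0,0,0,0],[-1,0,0,0,0]]'; python3 -m creep '[[-1,0,0,0,0],[-1,0,0,0,0],[-1,0,0,-0.03,0],[-1,0,0,-0.06,0],[-1,0,0,-0.1,0],[-1,0,0,-0.14,0],[-1,0,0,-0.14,0],[-1,0,0,-0.14,0]]';python3 - <<'E'
from h import *
p=ctrl.camera("top"); q=ctrl.camera("scene")
save(q,"s1.png",(340,220,480,360),5);save(p,"t1.png",(100,170,280,300),4)
E
```

```text
clock: 5.33
tool_pos: [0.4971, 0.4064, 0.1994]
orientation: [[0.961, -0.277, 0.001], [-0.277, -0.961, 0.001], [0.001, -0.001, -1.0]]
contact_force: [-0.2, -0.0, 6.2]
grip_width: 0.0168
clock: 6.0
tool_pos: [0.4973, 0.4067, 0.3411]
orientation: [[0.961, -0.277, 0.003], [-0.277, -0.961, 0.003], [0.002, -0.004, -1.0]]
contact_force: [-0.2, 0.2, -4.1]
grip_width: 0.0169
```

View pics/s1.png

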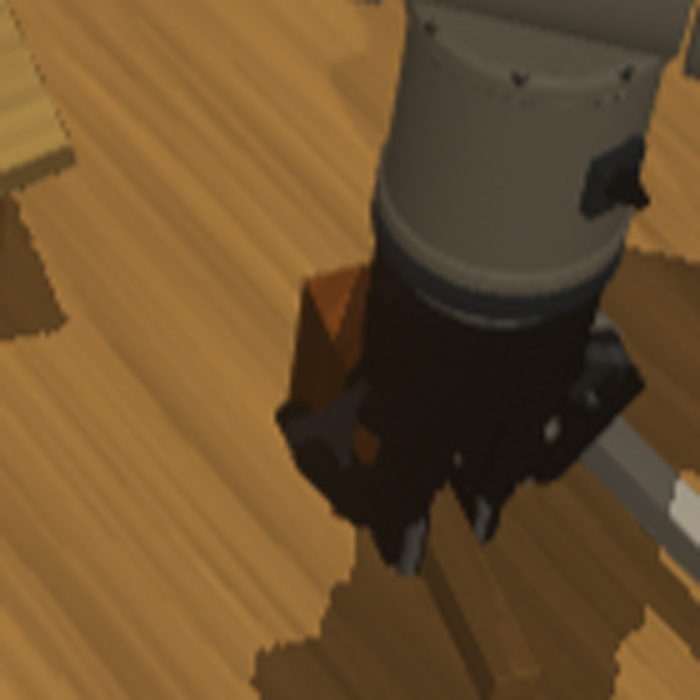

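View pics/t1.png

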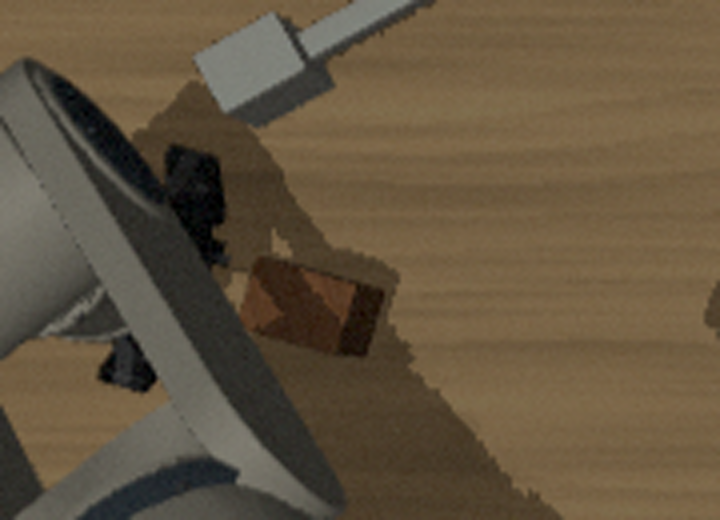

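```bash
python3 go.py; python3 - <<'E'
from h import *
p=ctrl.camera("top");q=ctrl.camera("scene")
def un(l,s,o): return np.array([((u+.5)/s-.5+o[0],(v+.5)/s-.5+o[1]) for u,v in l])
c=[(262,257),(357,284),(341,355),(242,320)]
u=un(c,4,(100,170)); H=np.array([atz(p,x,.226) for x in u]); print(H,H.mean(0))
pu=un([(219,432)],4.2,(270,140))[0]; print("pin top-based",atz(p,pu,.1215))
ps=un([(530,160)],5,(215,190))[0]; print("pin scene-based",atz(q,ps,.1215))
for k in("mallet_head",):
  for r in ctrl.look_for(p,k): print(r["at"],r["conf"])
E
```

```text
clock 6.1 grasp [0.496  0.4056 0.1827] xang -16.06 F [-0.0741  0.1027 -4.2111] w 0.0171 q6 [0.68 0.44 1.66 0.   1.04 0.96]
[[0.50411458 0.35751347 0.226     ]
 [0.48985515 0.30704733 0.226     ]
 [0.45206701 0.31501978 0.226     ]
 [0.47056329 0.36757893 0.226     ]] [0.47915001 0.33678988 0.226     ]
pin top-based [0.49137374 0.0234324  0.1215    ]
pin scene-based [0.49488134 0.03161673 0.1215    ]
[0.6401, 0.3826, 0.054] 0.86
[0.341, 0.2925, 0.0854] 0.74
[0.4818, 0.3395, 0.2234] 0.69
[0.6064, 0.001, 0.0857] 0.63
```

```bash
python3 -m creep '[[-1,0.01,0.03,-0.02,0],[-1,0.0232,0.07,-0.02,0],[-1,0.0364,0.11,-0.02,0],[-1,0.0496,0.15,-0.02,0],[-1,0.0628,0.19,-0.02,0],[-1,0.076,0.23,-0.02,0],[-1,0.089,0.27,-0.02,0],[-1,0.0985,0.298,-0.02,0]]' >/dev/null;python3 -m creep '[[-1,0,0,0,0],[-1,0,0,0,0],[-1,0,0,0,0],[-1,0,0,0,0]]'; python3 go.py .5087 .0926 .186 -14.9
python3 - <<'E'
from h import *
p=ctrl.camera("top"); q=ctrl.camera("scene")
save(q,"s2.png",(215,150,375,310),4.5);save(p,"t2.png",(250,140,390,280),5)
E
```

```text
clock: 7.25
tool_pos: [0.5091, 0.0934, 0.3583]
orientation: [[0.961, -0.276, -0.001], [-0.276, -0.961, 0.0], [-0.001, 0.0, -1.0]]
contact_force: [-0.7, 0.1, -3.4]
grip_width: 0.0174
clock 7.25 grasp [0.5089 0.0935 0.2036] xang -16.02 F [-0.745   0.1195 -3.374 ] w 0.0174 q6 [0.18 0.24 1.91 0.   1.   0.46]
shift [0.     0.0009 0.0176] turn -1.12 dist 0.017604171140177875
```

View pics/s2.png

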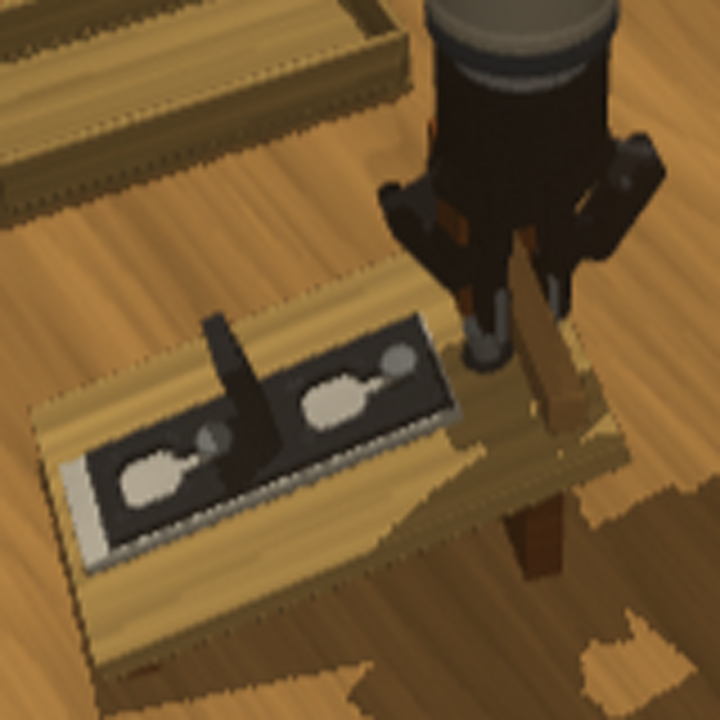

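View pics/t2.png

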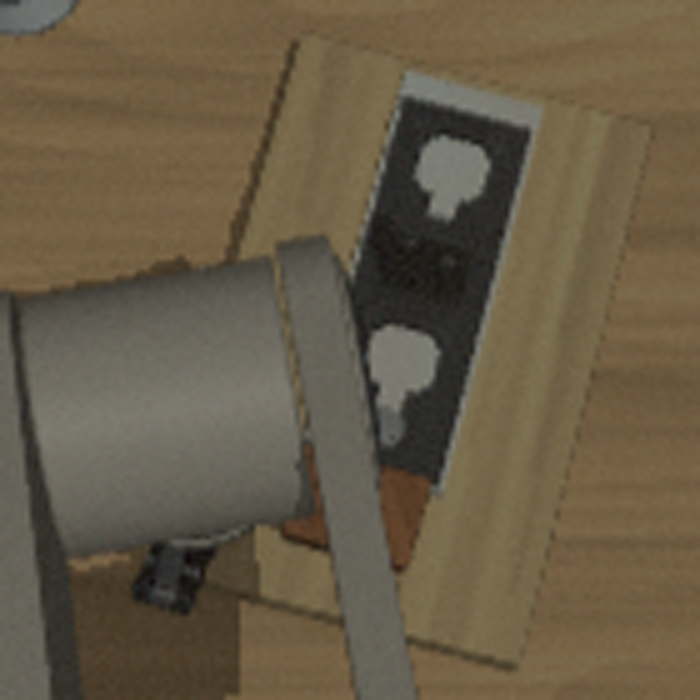

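```bash
python3 - <<'E'
from h import *
p=ctrl.camera("top")
for u in [(359,511),(435,487),(405,572),(283,535)]: print(atz(p,((u[0]+.5)/5-.5+250,(u[1]+.5)/5-.5+140),.2455))
E
```

```text
[0.48709938 0.02510411 0.2455    ]
[ 0.4973118  -0.00693547  0.2455    ]
[0.46142244 0.0056763  0.2455    ]
[0.47690665 0.05708189 0.2455    ]
```

```bash
python3 -m creep '[[-1,0.002,0,0.01,0],[-1,0.002,0,0.02,0],[-1,0.002,0,0.026,0],[-1,0.002,0,0.026,0],[-1,0.002,0,0.026,0]]'; python3 -m creep '[[-1,0,0,0.003,0],[-1,0,0,0.005,0],[-1,0,0,0.005,0]]'; python3 go.py
```

```text
clock: 7.82
tool_pos: [0.5107, 0.0921, 0.332]
orientation: [[0.961, -0.277, -0.002], [-0.277, -0.961, -0.0], [-0.002, 0.001, -1.0]]
contact_force: [0.4, 0.0, -1.6]
grip_width: 0.0171
clock: 8.07
tool_pos: [0.511, 0.092, 0.3276]
orientation: [[0.961, -0.277, -0.0], [-0.277, -0.961, -0.0], [-0.0, 0.0, -1.0]]
contact_force: [-0.4, -0.2, -3.5]
grip_width: 0.0168
clock 8.07 grasp [0.5109 0.092  0.1729] xang -16.07 F [-0.4483 -0.2239 -3.4669] w 0.0168 q6 [ 0.18  0.28  1.93 -0.    0.93  0.46]
```

```bash
python3 -m creep '[[-1,-0.001,0,0.004,0],[-1,-0.002,0,0.008,0],[-1,-0.003,0,0.012,0],[-1,-0.003,0,0.012,0]]'; python3 go.py;  python3 - <<'E'
from h import *
q=ctrl.camera("scene")
save(q,"s3.png",(215,150,375,310),4.5)
E
```

```text
clock: 8.4
tool_pos: [0.5081, 0.093, 0.3154]
orientation: [[0.961, -0.276, 0.0], [-0.276, -0.961, -0.0], [0.0, -0.0, -1.0]]
contact_force: [1.5, 0.8, -0.3]
grip_width: 0.0174
clock 8.4 grasp [0.5082 0.093  0.1607] xang -16.05 F [ 1.5219  0.7735 -0.2908] w 0.0174 q6 [ 0.18  0.3   1.95 -0.    0.9   0.46]
```

View pics/s3.png

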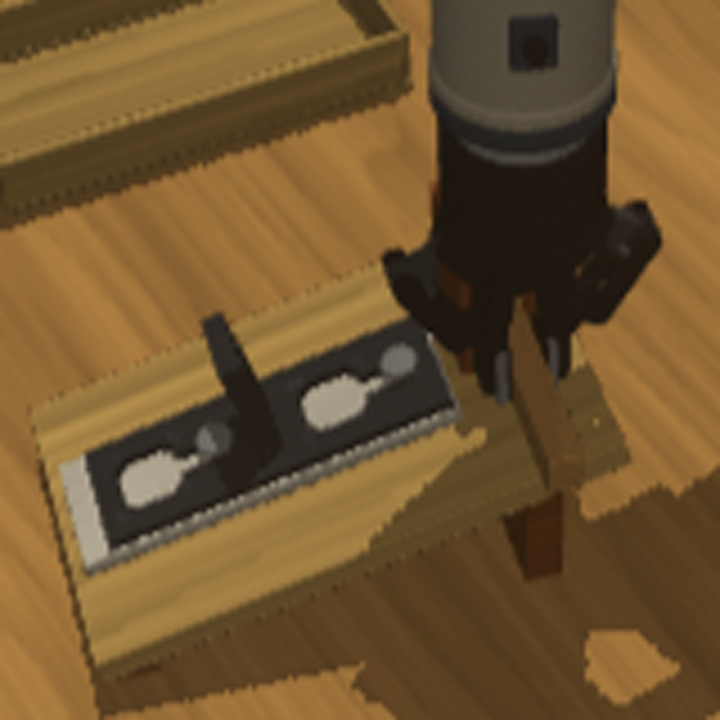

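```bash
python3 -m creep '[[-1,-0.001,0,0.004,0],[-1,-0.002,0,0.008,0],[-1,-0.002,0,0.008,0]]'|grep -E "pos|force|orien"; python3 -m creep '[[-1,-0.001,0,0.004,0],[-1,-0.001,0,0.004,0]]'|grep -E "pos|force|orien"
```

```text
tool_pos: [0.5061, 0.0935, 0.3073]
orientation: [[0.961, -0.277, -0.0], [-0.277, -0.961, 0.0], [-0.0, -0.0, -1.0]]
contact_force: [1.5, -0.3, 0.8]
tool_pos: [0.5053, 0.0938, 0.3036]
orientation: [[0.961, -0.277, 0.0], [-0.277, -0.961, -0.0], [0.0, -0.0, -1.0]]
contact_force: [0.7, -0.3, 4.6]
```

```bash
python3 - <<'E'
from h import *
q=ctrl.camera("scene")
save(q,"s4.png",(215,150,375,310),4.5)
E
```

```text
(no output)
```

View pics/s4.png

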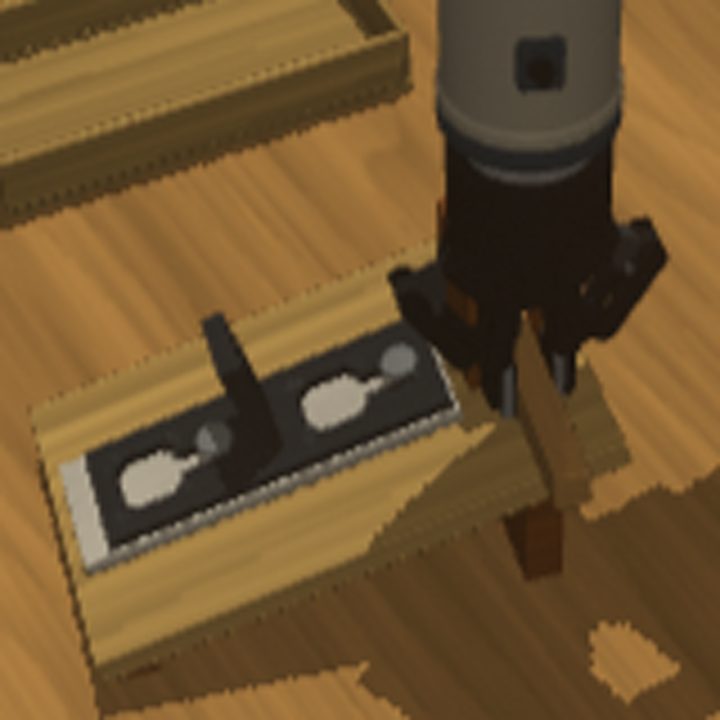

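```bash
for i in 1; do python3 -m creep '[[-1,-0.0005,0,0.002,0],[-1,-0.0005,0,0.002,0]]'|grep -E "pos|force"; python3 -m creep '[[-1,-0.0005,0,0.002,0],[-1,-0.0005,0,0.002,0]]'|grep -E "pos|force"; done; python3 go.py
```

```text
tool_pos: [0.5054, 0.0941, 0.3025]
contact_force: [2.8, 1.8, 9.6]
tool_pos: [0.5055, 0.0946, 0.3013]
contact_force: [1.4, 4.0, 14.5]
clock 9.25 grasp [0.5061 0.0948 0.1466] xang -16.09 F [ 1.4096  3.9985 14.5068] w 0.0167 q6 [0.18 0.31 1.96 0.   0.86 0.46]
```

```bash
python3 -m creep '[[-1,0,0,0.002,0],[-1,-0,0,0.004,0],[-1,0,0,0.004,0]]'|grep -E "pos|force|orie"; python3 -m creep '[[-1,0,0,-0.02,0],[-1,0,0,-0.05,0],[-1,0,0,-0.08,0],[-1,0,-0.04,-0.08,0],[-1,0,-0.08,-0.08,0],[-1,0,-0.12,-0.08,0],[-1,0,-0.12,-0.08,0]]'; python3 - <<'E'
from h import *
q=ctrl.camera("scene");p=ctrl.camera("top")
save(q,"s5.png",(235,170,455,330),3.6);save(p,"t5.png",(210,140,390,280),4)
E
```

```text
tool_pos: [0.5064, 0.0952, 0.2983]
orientation: [[0.961, -0.278, 0.007], [-0.278, -0.961, 0.003], [0.006, -0.005, -1.0]]
contact_force: [2.5, 8.1, 21.5]
clock: 10.08
tool_pos: [0.5386, 0.2144, 0.3756]
orientation: [[0.961, -0.275, 0.001], [-0.275, -0.961, 0.003], [0.0, -0.003, -1.0]]
contact_force: [0.4, -0.7, -2.1]
grip_width: 0.0168
```

View pics/s5.png

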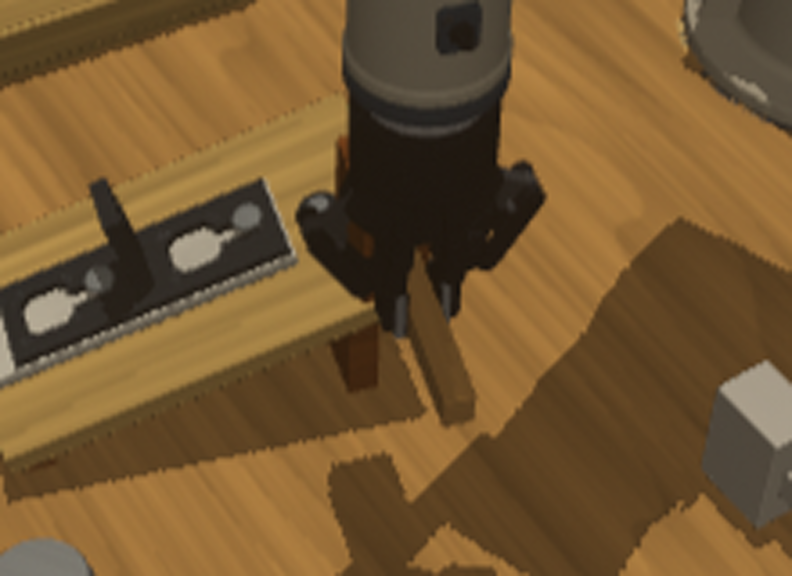

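View pics/t5.png

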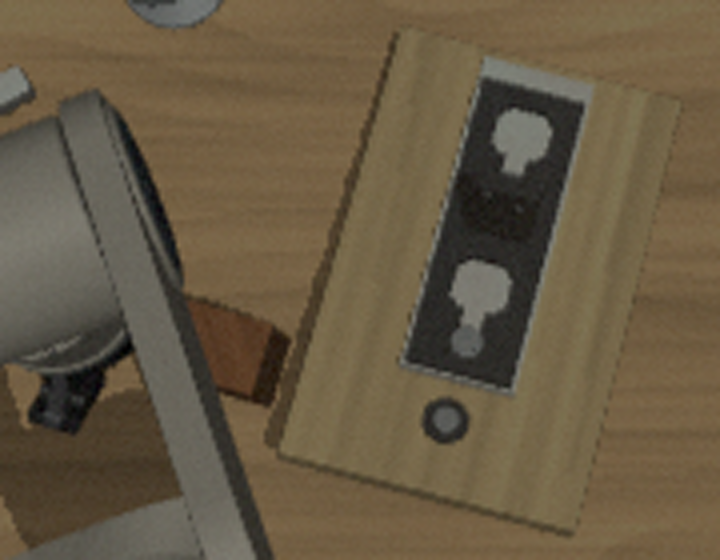

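```bash
python3 -m creep '[[-1,-0.0186,-0.034,0,0],[-1,-0.037,-0.069,0,0],[-1,-0.056,-0.103,0,0],[-1,-0.075,-0.138,0.0,0],[-1,-0.0933,-0.172,0.02,0],[-1,-0.0933,-0.172,0.05,0],[-1,-0.0933,-0.172,0.05,0]]'; python3 - <<'E'
from h import *
from ov import ov
q=ctrl.camera("scene");p=ctrl.camera("top")
ov(q,[],(300,195,360,245),10,"s6.png");ov(p,[],(300,220,350,260),12,"t6.png");save(q,"s6m.png",(340,220,480,360),5)
E
```

```text
clock: 10.77
tool_pos: [0.4929, 0.4, 0.32]
orientation: [[0.961, -0.275, -0.007], [-0.275, -0.961, -0.006], [-0.005, 0.007, -1.0]]
contact_force: [-2.4, -1.7, -4.7]
grip_width: 0.0172
```

View pics/s6.png

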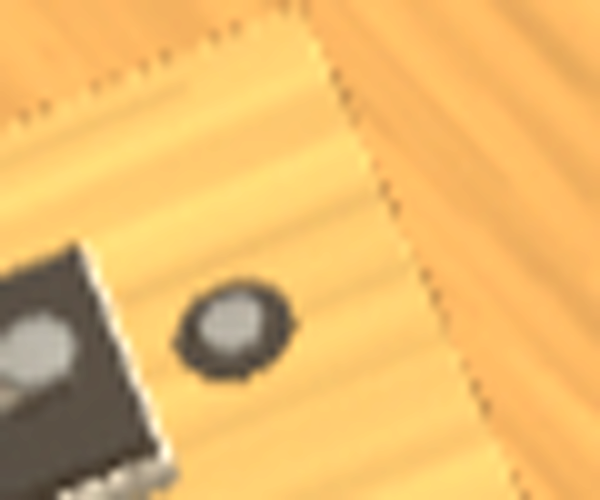

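View pics/s6m.png

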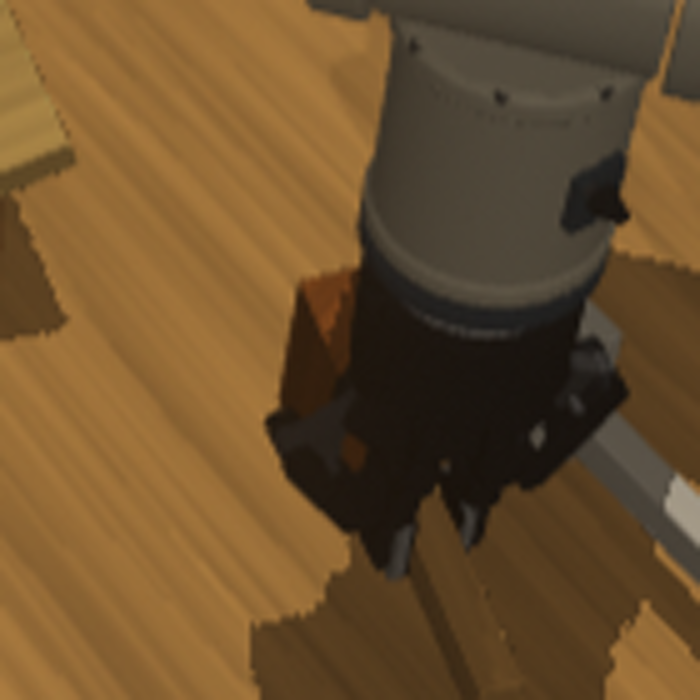

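The pin's top now lies almost concentric in its ring, at scene px (323,227), about 0.7 px off. That is roughly 3 mm above the plywood, so the pin is down. Next I lower the mallet.

```bash
python3 -m creep '[[-1,0,0,0.03,0],[-1,0,0,0.06,0],[-1,0,0,0.09,0],[-1,0,0,0.105,0],[-1,0,0,0.112,0],[-1,0,0,0.116,0],[-1,0,0,0.116,0]]'|grep -E "pos|force";python3 -m creep '[[-1,0,0,0.002,0],[-1,0,0,0.004,0],[-1,0,0,0.004,0]]'|grep -E "pos|force"; python3 go.py
```

```text
tool_pos: [0.4962, 0.4001, 0.2107]
contact_force: [0.4, -0.1, -2.1]
tool_pos: [0.4957, 0.4006, 0.2067]
contact_force: [-0.4, 0.4, -2.8]
clock 11.8 grasp [0.4959 0.4007 0.052 ] xang -16.07 F [-0.4245  0.4188 -2.8232] w 0.0172 q6 [ 0.68  0.6   1.74 -0.    0.8   0.96]
```

```bash
python3 -m creep '[[-1,0,0,0.003,0],[-1,0,0,0.005,0],[-1,0,0,0.005,0]]'|grep -E "pos|force";python3 -m creep '[[-1,0,0,0.002,0],[-1,0,0,0.003,0],[-1,0,0,0.003,0]]'|grep -E "pos|force"; python3 go.py
```

```text
tool_pos: [0.4953, 0.4004, 0.2005]
contact_force: [-0.4, -1.2, -3.7]
tool_pos: [0.4953, 0.4004, 0.1975]
contact_force: [0.2, -0.3, -3.0]
clock 12.3 grasp [0.4953 0.4004 0.0428] xang -16.06 F [ 0.1514 -0.3352 -3.0369] w 0.0169 q6 [ 0.68  0.62  1.74 -0.    0.79  0.96]
```

```bash
python3 -m creep '[[-1,0,0,0.002,0],[-1,0,0,0.003,0],[-1,0,0,0.003,0]]'|grep -E "pos|force";python3 -m creep '[[-1,0,0,0.002,0],[-1,0,0,0.003,0],[-1,0,0,0.003,0]]'|grep -E "pos|force"; python3 go.py;python3 - <<'E'
from h import *
q=ctrl.camera("scene")
save(q,"s7m.png",(340,250,480,430),4)
E
```

```text
tool_pos: [0.4956, 0.4008, 0.1962]
contact_force: [-3.1, -0.3, 11.4]
tool_pos: [0.496, 0.4019, 0.1942]
contact_force: [-5.8, 4.1, 16.5]
clock 12.8 grasp [0.4963 0.4024 0.0395] xang -16.1 F [-5.8071  4.1327 16.5241] w 0.0172 q6 [0.68 0.62 1.74 0.   0.78 0.96]
```

View pics/s7m.png

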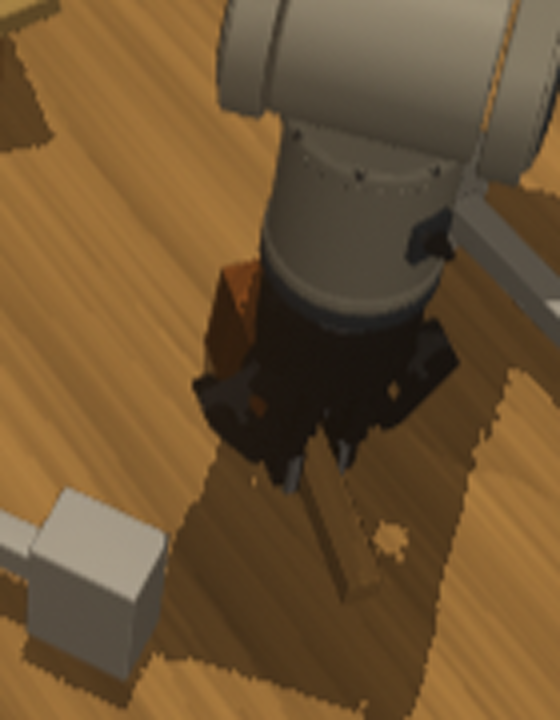

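```bash
python3 -m creep '[[-1,0,0,-0.003,0],[-1,0,0,-0.003,0],[1,0,0,-0.003,0],[1,0,0,-0.003,0],[1,0,0,-0.003,0],[1,0,0,-0.003,0],[1,0,0,-0.003,0],[1,0,0,-0.003,0]]'; python3 -m creep '[[1,0,0,-0.02,0],[1,0,0,-0.06,0],[1,0,0,-0.1,0],[1,0,0,-0.14,0],[1,0,0,-0.18,0],[1,0,0,-0.2,0],[1,0,0,-0.2,0],[1,0,0,-0.2,0]]'; python3 go.py;python3 - <<'E'
from h import *
q=ctrl.camera("scene");p=ctrl.camera("top")
save(q,"s8m.png",(340,250,480,430),4);save(p,"t8m.png",(130,160,290,320),4)
E
```

```text
clock: 13.52
tool_pos: [0.4955, 0.4004, 0.1947]
orientation: [[0.961, -0.277, -0.0], [-0.277, -0.961, -0.0], [-0.0, 0.0, -1.0]]
contact_force: [-0.3, -0.1, 0.2]
grip_width: 0.0853
clock: 14.18
tool_pos: [0.4956, 0.4005, 0.3963]
orientation: [[0.961, -0.277, 0.002], [-0.277, -0.961, 0.002], [0.002, -0.002, -1.0]]
contact_force: [0.3, -0.2, -1.1]
grip_width: 0.0855
clock 14.18 grasp [0.4959 0.4008 0.2416] xang -16.06 F [ 0.3117 -0.2457 -1.1366] w 0.0855 q6 [ 0.68  0.38  1.62 -0.    1.14  0.96]
```

View pics/s8m.png

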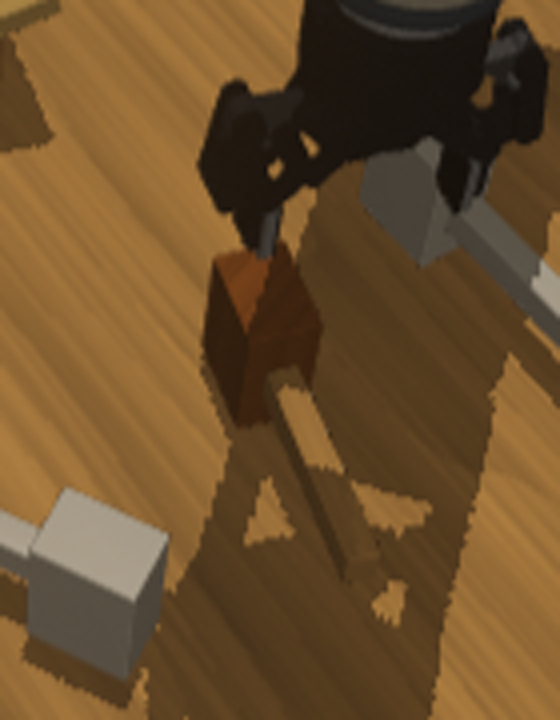

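View pics/t8m.png

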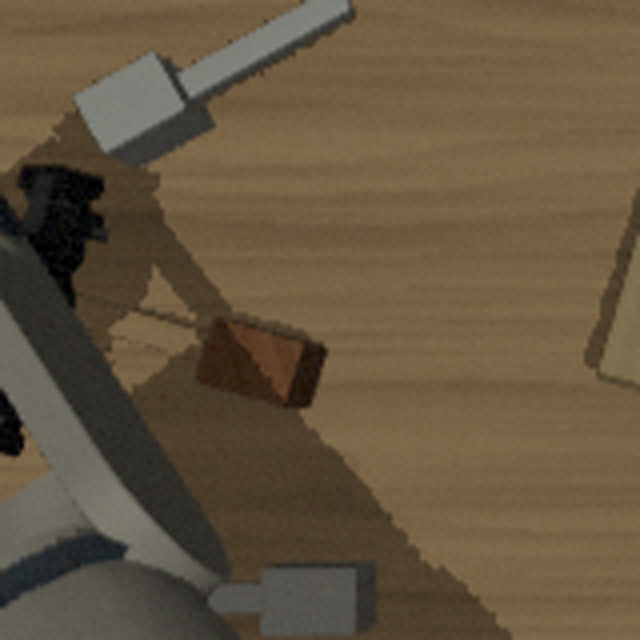

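```bash
python3 go.py .6155 -.005 .2416 -104.9
```

```text
clock 14.28 grasp [0.4948 0.3999 0.2388] xang -16.07 F [ 0.4957 -0.5165 -0.7173] w 0.0856 q6 [ 0.68  0.38  1.62 -0.    1.14  0.96]
shift [ 0.2281  0.3557 -0.0025] turn 88.83 dist 0.4225269911800801
```

```bash
python3 -m creep '[[1,0.228,0.356,0,89],[1,0.228,0.356,0,89],[1,0.228,0.356,0,89],[1,0.228,0.356,0,89],[1,0.228,0.356,0,89],[1,0.228,0.356,0,89],[1,0.228,0.356,0,89],[1,0.228,0.356,0,89]]' >/dev/null; python3 go.py .6155 -.005 .22 -104.9
```

```text
clock 14.95 grasp [0.5897 0.0788 0.238 ] xang -73.71 F [ 0.1997 -0.5681 -0.5092] w 0.0853 q6 [0.13 0.32 1.71 0.   1.12 1.42]
shift [ 0.0877 -0.0013  0.018 ] turn 31.19 dist 0.08953565773695947
```

```bash
python3 -m creep '[[1,0.03,0,0,7],[1,0.06,0,0,14],[1,0.088,-0.001,0,21],[1,0.088,-0.001,0,28],[1,0.088,-0.001,0.018,31],[1,0.088,-0.001,0.018,31],[1,0.088,-0.001,0.018,31]]' >/dev/null; python3 go.py .6155 -.005 .13 -104.9; python3 - <<'E'
from h import *
from ov import ov
q=ctrl.camera("scene");p=ctrl.camera("top")
ov(q,[],(205,150,355,300),5,"s9.png");ov(p,[],(270,130,410,270),5,"t9.png")
E
```

```text
clock 15.53 grasp [ 0.6151 -0.0031  0.2197] xang -104.25 F [-0.0741 -0.1952  0.8703] w 0.0851 q6 [-0.01  0.37  1.68  0.    1.1   1.81]
shift [ 0.0016 -0.0013  0.0897] turn 0.65 dist 0.08971380276531783
```

View pics/s9.png

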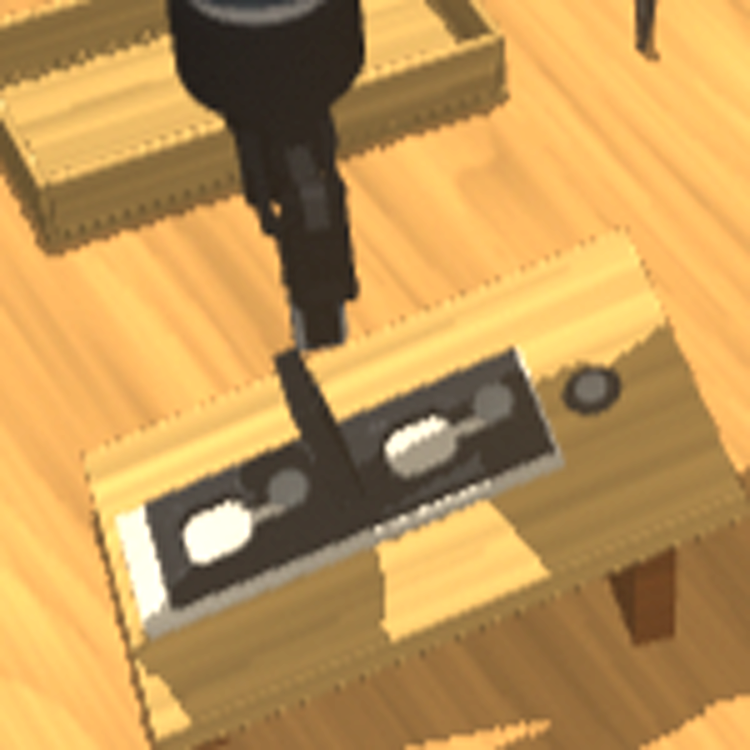

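View pics/t9.png

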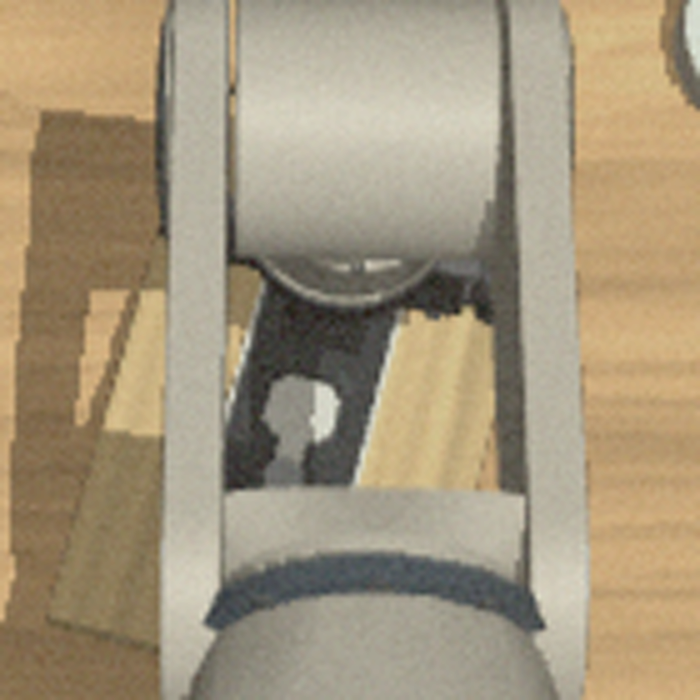

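```bash
python3 - <<'E'
from h import *
from ov import ov
q=ctrl.camera("scene")
s=ctrl.state(); R=np.array(s["orientation"]); t=np.array(s["tool_pos"])
pts=[t+R@[a,b,.160] for a in(-.0425,-.057) for b in(-.011,.011)]
ov(q,pts,(235,180,305,240),10,"s10.png")
P=np.load("panel.npz"); 
T=np.array([.601,-.001,.074])
def mk(T): return [P["R"]@np.array([a,b,c])+T for a in(-.006,.006) for b in(-.02,.02) for c in(.076,)]
for T in ([.601,-.001,.074],[.6007,-.0046,.0663]):
  for X in mk(np.array(T)): print((proj(q,X)-[205,150]+.5)*5)
E
```

```text
[296.69949318 340.57247096]
[317.38634405 402.99192806]
[272.00862748 350.97795482]
[292.20765481 413.58662641]
[294.92770103 347.42570324]
[315.4568748  409.60670011]
[270.38145394 357.76887027]
[290.4285576  420.13679753]
```

View pics/s10.png

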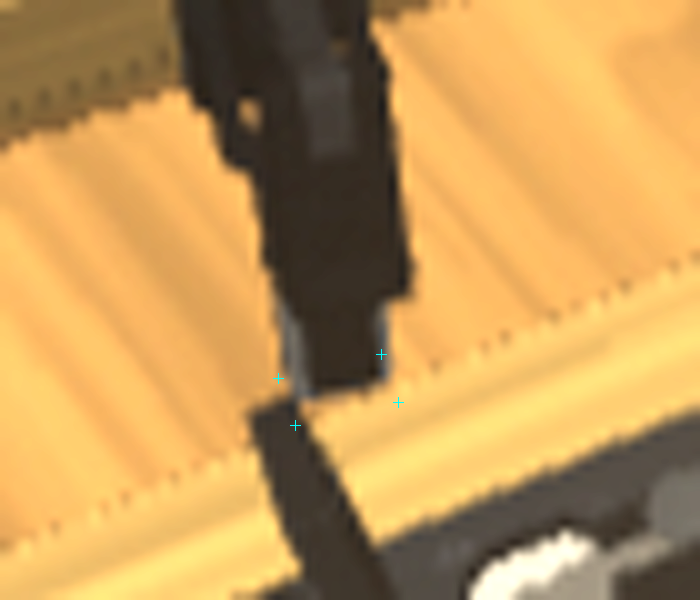

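```bash
python3 -m creep '[[1,0.002,-0.001,0.03,0.6],[1,0.002,-0.001,0.055,0.6],[1,0.002,-0.001,0.075,0.6],[1,0.002,-0.001,0.088,0.6],[1,0.002,-0.001,0.088,0.6],[1,0.002,-0.001,0.088,0.6]]'; python3 go.py .6155 -.005 .13 -104.9; python3 - <<'E'
from h import *
from ov import ov
q=ctrl.camera("scene")
ov(q,[],(225,190,325,290),7,"s11.png")
E
```

```text
clock: 16.38
tool_pos: [0.6173, -0.0052, 0.2889]
orientation: [[-0.258, -0.966, -0.001], [-0.966, 0.258, -0.0], [0.0, 0.001, -1.0]]
contact_force: [0.4, 0.7, 0.7]
grip_width: 0.0853
clock 16.38 grasp [ 0.6172 -0.0052  0.1342] xang -104.94 F [0.3865 0.6983 0.6954] w 0.0853 q6 [-0.01  0.47  1.74 -0.    0.93  1.82]
shift [0.0003 0.0017 0.0042] turn -0.04 dist 0.004540059616175297
```

View pics/s11.png

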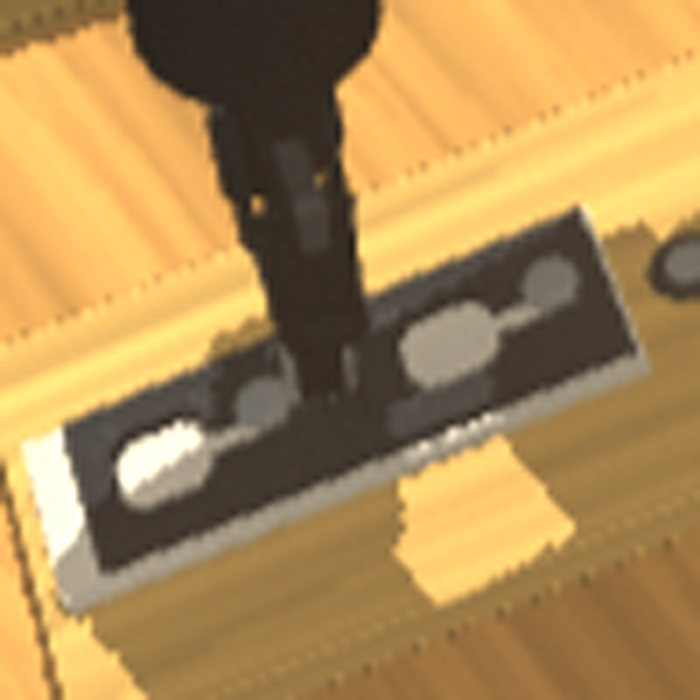

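```bash
python3 -m creep '[[-1,0,0.001,0.003,0],[-1,0,0.001,0.003,0],[-1,0,0.001,0.003,0],[-1,0,0.001,0.003,0],[-1,0,0.001,0.003,0],[-1,0,0.001,0.003,0],[-1,0,0.001,0.003,0],[-1,0,0.001,0.003,0]]'; python3 -m creep '[[-1,0,0,0,0],[-1,0,0,0,0],[-1,0,0,0,0]]'; python3 go.py
```

```text
clock: 17.2
tool_pos: [0.6164, -0.005, 0.2863]
orientation: [[-0.258, -0.966, 0.001], [-0.966, 0.258, 0.0], [-0.0, -0.001, -1.0]]
contact_force: [-0.7, 1.3, 5.5]
grip_width: 0.0391
clock: 17.45
tool_pos: [0.6164, -0.0049, 0.2863]
orientation: [[-0.258, -0.966, 0.001], [-0.966, 0.258, 0.0], [-0.0, -0.001, -1.0]]
contact_force: [-1.0, 0.6, 5.7]
grip_width: 0.0394
clock 17.45 grasp [ 0.6165 -0.0049  0.1316] xang -104.96 F [-0.9929  0.606   5.6737] w 0.0394 q6 [-0.01  0.47  1.75  0.    0.92  1.82]
```

```bash
python3 -m creep '[[-1,0,0.006,-0.0015,0],[-1,0,0.012,-0.003,0],[-1,0,0.018,-0.0047,0],[-1,0,0.024,-0.0063,0],[-1,0,0.03,-0.0079,0],[-1,0,0.0367,-0.0096,0],[-1,0,0.0367,-0.0096,0],[-1,0,0.0367,-0.0096,0]]'; python3 - <<'E'
from h import *
from ov import ov
q=ctrl.camera("scene")
ov(q,[],(225,190,345,290),6,"s12.png")
E
```

```text
clock: 18.12
tool_pos: [0.5803, 0.0047, 0.2963]
orientation: [[-0.258, -0.966, 0.0], [-0.966, 0.258, 0.0], [-0.0, -0.0, -1.0]]
contact_force: [-2.2, 1.3, 10.8]
grip_width: 0.0389
```

View pics/s12.png

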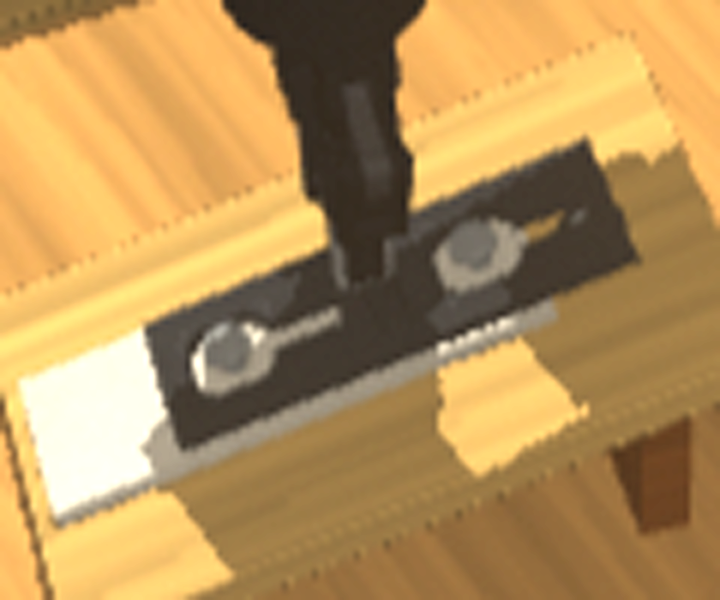

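```bash
python3 -m creep '[[-1,0,-0.0013,-0.005,0],[-1,0,-0.0026,-0.01,0],[-1,0,-0.0039,-0.015,0],[-1,0,-0.0052,-0.02,0],[-1,0,-0.0078,-0.03,0],[-1,0,-0.0104,-0.04,0],[-1,0,-0.0156,-0.06,0],[-1,0,-0.0156,-0.06,0]]';python3 -m creep '[[-1,0,0,-0.01,0],[-1,0,0,-0.04,0],[-1,0,0,-0.06,0],[-1,0,0,-0.06,0],[-1,0,0,-0.06,0]]'; python3 - <<'E'
from h import *
from ov import ov
q=ctrl.camera("scene");p=ctrl.camera("top")
ov(q,[],(205,130,345,270),5,"s13.png");ov(p,[],(270,150,390,270),5,"t13.png")
E
```

```text
clock: 18.93
tool_pos: [0.5978, 0.0002, 0.3596]
orientation: [[-0.258, -0.966, 0.006], [-0.966, 0.258, -0.0], [-0.002, -0.006, -1.0]]
contact_force: [1.0, 0.4, -3.1]
grip_width: 0.0392
clock: 19.35
tool_pos: [0.5957, 0.0005, 0.4159]
orientation: [[-0.258, -0.966, 0.002], [-0.966, 0.258, 0.0], [-0.0, -0.001, -1.0]]
contact_force: [0.1, 0.0, -4.3]
grip_width: 0.0391
```

View pics/s13.png

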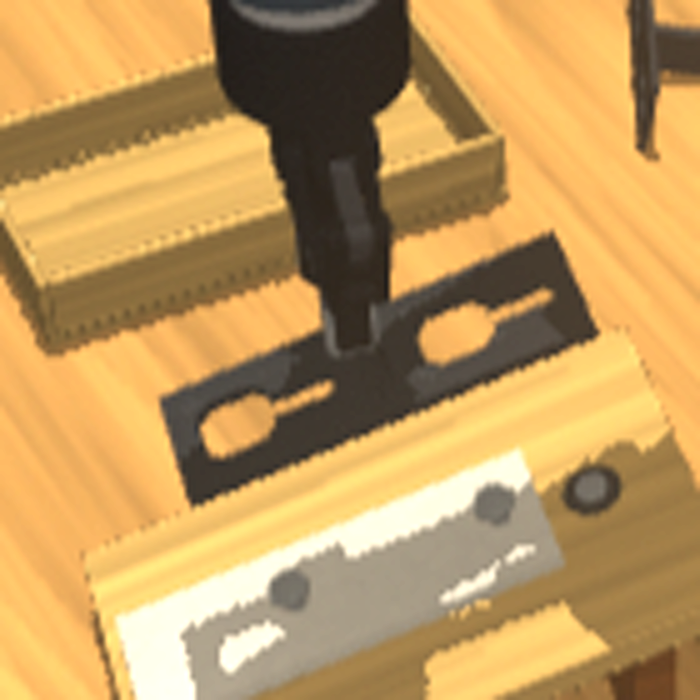

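```bash
python3 go.py .509 -.350 .258 -95.4
```

```text
clock 19.55 grasp [0.5947 0.0005 0.2589] xang -104.96 F [ 0.3798  0.7003 -4.614 ] w 0.0391 q6 [-0.    0.3   1.69  0.    1.16  1.83]
shift [ 0.3607 -0.0077  0.0012] turn -9.56 dist 0.36080472704300703
```

View pics/t13.png

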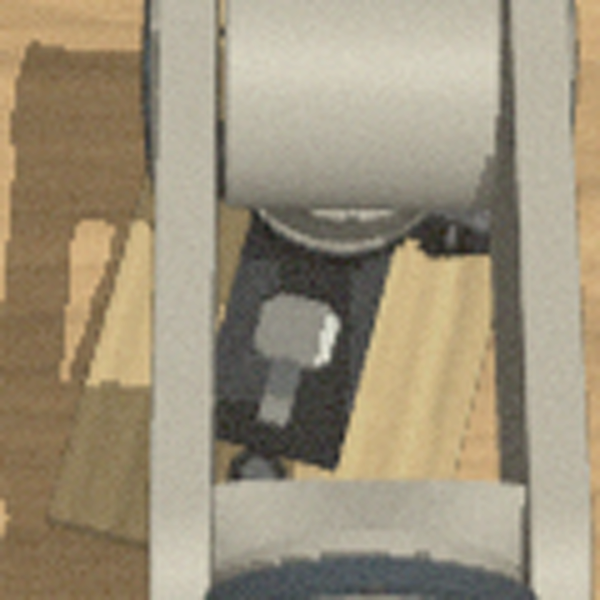

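```bash
python3 -m creep '[[-1,0.02,0,0,0],[-1,0.05,-0.001,0,-1],[-1,0.085,-0.002,0,-2],[-1,0.12,-0.003,0,-3],[-1,0.155,-0.004,0,-4.5],[-1,0.19,-0.005,0,-6],[-1,0.225,-0.006,0,-7.5],[-1,0.26,-0.007,0,-9.5]]'>/dev/null; python3 go.py .509 -.350 .258 -95.4
```

```text
clock 20.22 grasp [ 0.5343 -0.2538  0.2594] xang -95.39 F [ 0.3081  0.2177 -3.7875] w 0.0392 q6 [-0.45  0.29  1.7   0.    1.15  1.22]
shift [0.0981 0.0161 0.0014] turn 0.01 dist 0.09943476879313826
```

```bash
python3 -m creep '[[-1,0.03,0.005,0,0],[-1,0.06,0.01,0,0],[-1,0.085,0.014,0,0],[-1,0.098,0.016,0.01,0],[-1,0.098,0.016,0.04,0],[-1,0.098,0.016,0.07,0],[-1,0.098,0.016,0.1,0],[-1,0.098,0.016,0.1,0]]'; python3 -m creep '[[-1,0,0,0,0],[-1,0,0,0,0],[-1,0,0,0,0]]'>/dev/null; python3 go.py .509 -.350 .16 -95.4; python3 - <<'E'
from h import *
from ov import ov
q=ctrl.camera("scene");p=ctrl.camera("top")
ov(q,[],(180,80,320,210),5.5,"s14.png");ov(p,[],(420,170,540,320),5,"t14.png")
E
```

```text
clock: 20.88
tool_pos: [0.5078, -0.3467, 0.3082]
orientation: [[-0.095, -0.995, -0.009], [-0.995, 0.095, 0.007], [-0.006, 0.01, -1.0]]
contact_force: [-1.8, 1.1, -5.2]
grip_width: 0.0391
clock 21.13 grasp [ 0.5114 -0.349   0.1626] xang -95.44 F [ 0.6301 -0.2822 -3.3532] w 0.0393 q6 [-0.6   0.43  1.72  0.    0.98  1.06]
shift [0.0012 0.0023 0.0026] turn -0.04 dist 0.003673955701333577
```

View pics/s14.png

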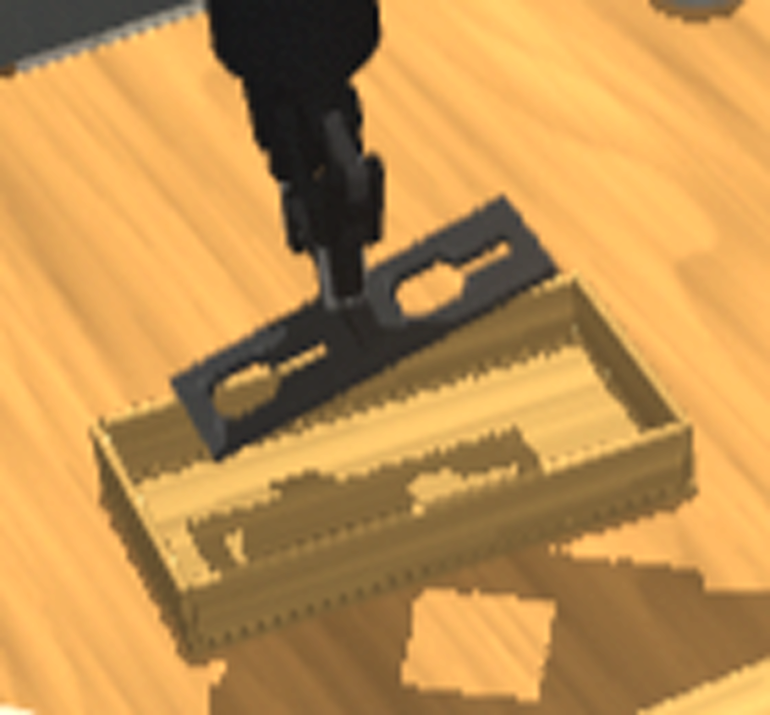

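View pics/t14.png

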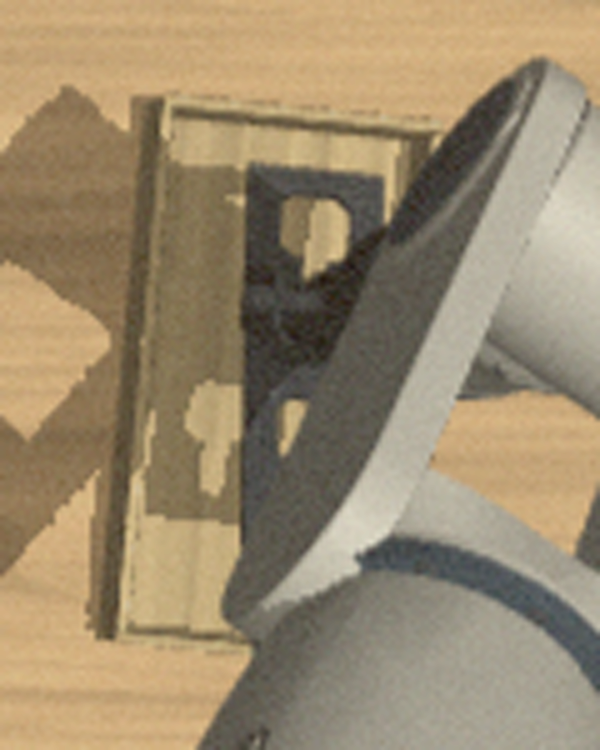

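```bash
python3 -m creep '[[-1,0,0,0.015,0],[-1,0,0,0.03,0],[-1,0,0,0.045,0],[-1,0,0,0.058,0],[-1,0,0,0.064,0],[-1,0,0,0.068,0],[-1,0,0,0.07,0],[-1,0,0,0.07,0]]'|grep -E "pos|force"; python3 -m creep '[[-1,0,0,0.003,0],[-1,0,0,0.005,0],[-1,0,0,0.005,0]]'|grep -E "pos|force"; python3 go.py
```

```text
tool_pos: [0.5103, -0.3487, 0.2456]
contact_force: [0.4, 1.0, -4.0]
tool_pos: [0.5104, -0.3488, 0.241]
contact_force: [-1.2, 0.7, 1.6]
clock 22.25 grasp [ 0.5106 -0.349   0.0863] xang -95.46 F [-1.1658  0.6808  1.6171] w 0.0391 q6 [-0.6   0.53  1.77 -0.    0.84  1.06]
```

```bash
python3 -m creep '[[-1,0,0.003,0.002,0],[-1,0,0.006,0.004,0],[-1,0,0.009,0.007,0],[-1,0,0.009,0.007,0]]'|grep -E "pos|force|orient"; python3 go.py;  python3 - <<'E'
from h import *
from ov import ov
q=ctrl.camera("scene")
ov(q,[],(180,80,320,210),5.5,"s15.png")
E
```

```text
tool_pos: [0.5009, -0.3479, 0.2333]
orientation: [[-0.095, -0.995, 0.001], [-0.995, 0.095, -0.001], [0.0, -0.001, -1.0]]
contact_force: [1.9, -0.6, 3.5]
clock 22.58 grasp [ 0.501  -0.348   0.0786] xang -95.48 F [ 1.903  -0.636   3.5432] w 0.0391 q6 [-0.61  0.53  1.79  0.    0.82  1.06]
```

View pics/s15.png

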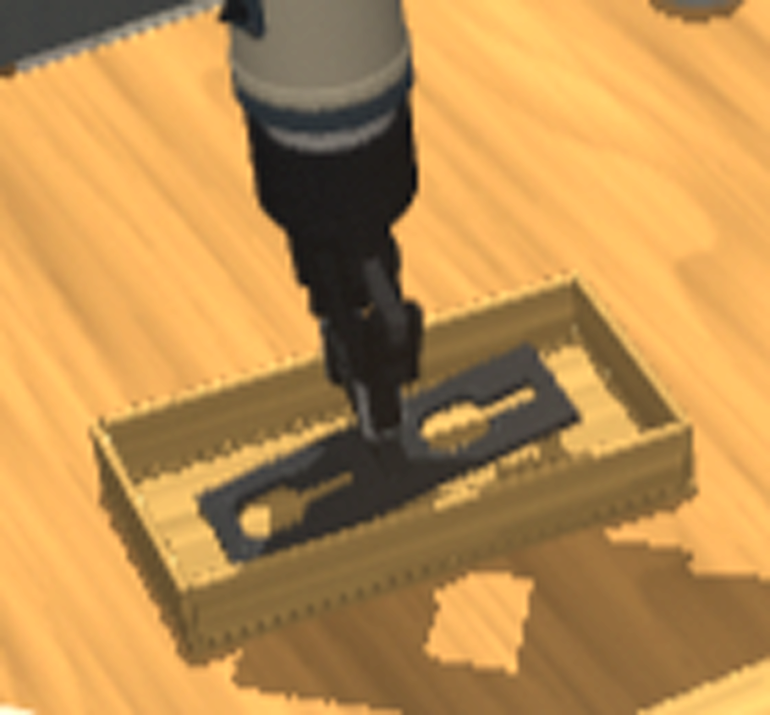

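```bash
python3 -m creep '[[-1,0,0.002,0.003,0],[-1,0,0.004,0.006,0],[-1,0,0.006,0.009,0],[-1,0,0.008,0.011,0],[-1,0,0.008,0.011,0]]'|grep -E "pos|force|orient";python3 -m creep '[[-1,0,0.001,0.002,0],[-1,0,0.001,0.003,0],[-1,0,0.001,0.003,0]]'|grep -E "pos|force|orient"; python3 go.py;  python3 - <<'E'
from h import *
from ov import ov
q=ctrl.camera("scene")
ov(q,[],(180,80,320,210),5.5,"s16.png")
E
```

```text
tool_pos: [0.4926, -0.3468, 0.222]
orientation: [[-0.095, -0.995, -0.001], [-0.995, 0.095, 0.001], [-0.001, 0.001, -1.0]]
contact_force: [-1.6, -0.3, 2.7]
tool_pos: [0.4915, -0.3466, 0.2191]
orientation: [[-0.095, -0.995, -0.002], [-0.995, 0.095, 0.001], [-0.001, 0.002, -1.0]]
contact_force: [-5.0, 1.1, 4.9]
clock 23.4 grasp [ 0.4911 -0.3465  0.0644] xang -95.45 F [-4.998   1.0898  4.8921] w 0.0393 q6 [-0.62  0.54  1.81 -0.    0.79  1.05]
```

View pics/s16.png

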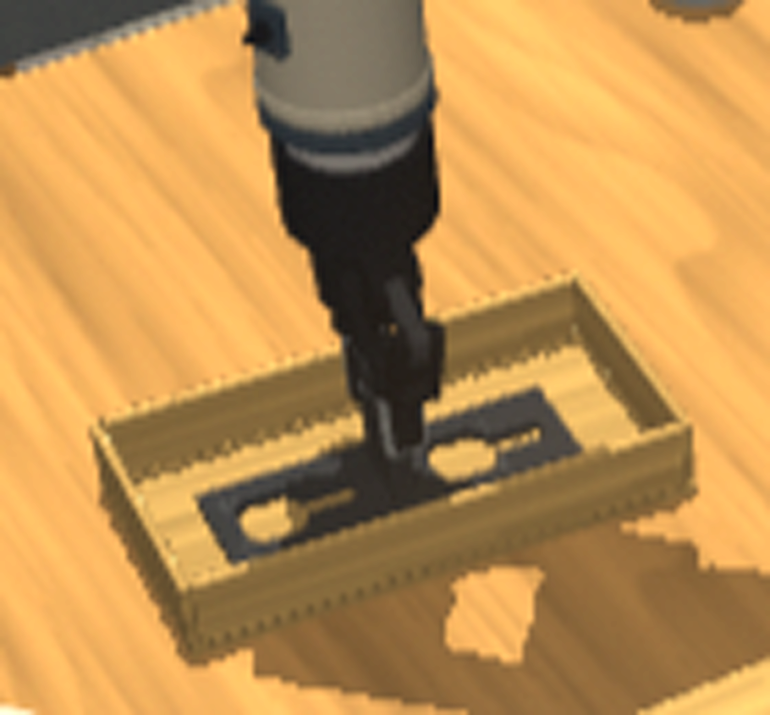

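```bash
python3 -m creep '[[-1,0,0,0.001,0],[-1,0,0,0.0015,0],[-1,0,0,0.0015,0]]'|grep -E "pos|force|orient"; python3 -m creep '[[-0.5,0,0,0,0],[0,0,0,0,0],[0.4,0,0,0,0],[0.7,0,0,0,0],[1,0,0,0,0],[1,0,0,0,0],[1,0,0,0,0],[1,0,0,0,0]]'; python3 -m creep '[[1,0,0,-0.01,0],[1,0,0,-0.03,0],[1,0,0,-0.06,0],[1,0,0,-0.1,0],[1,0,0,-0.14,0],[1,0,0,-0.18,0],[1,0,0,-0.22,0],[1,0,0,-0.22,0]]'; python3 - <<'E'
from h import *
from ov import ov
q=ctrl.camera("scene");p=ctrl.camera("top")
ov(q,[],(180,80,320,210),5.5,"s17.png");ov(p,[],(420,170,540,320),5,"t17.png");save(q,"s17f.png");save(p,"t17f.png")
E
```

```text
tool_pos: [0.492, -0.3467, 0.2185]
orientation: [[-0.095, -0.995, -0.001], [-0.995, 0.095, 0.0], [-0.0, 0.001, -1.0]]
contact_force: [-7.1, 2.6, 13.0]
clock: 24.47
tool_pos: [0.4923, -0.3469, 0.2178]
orientation: [[-0.095, -0.995, -0.0], [-0.995, 0.095, 0.0], [-0.0, 0.0, -1.0]]
contact_force: [-0.0, 1.2, 0.1]
grip_width: 0.0857
clock: 25.13
tool_pos: [0.4935, -0.3478, 0.4476]
orientation: [[-0.095, -0.995, 0.011], [-0.995, 0.095, -0.008], [0.007, -0.011, -1.0]]
contact_force: [1.8, -1.1, 0.3]
grip_width: 0.0856
```

View pics/s17.png

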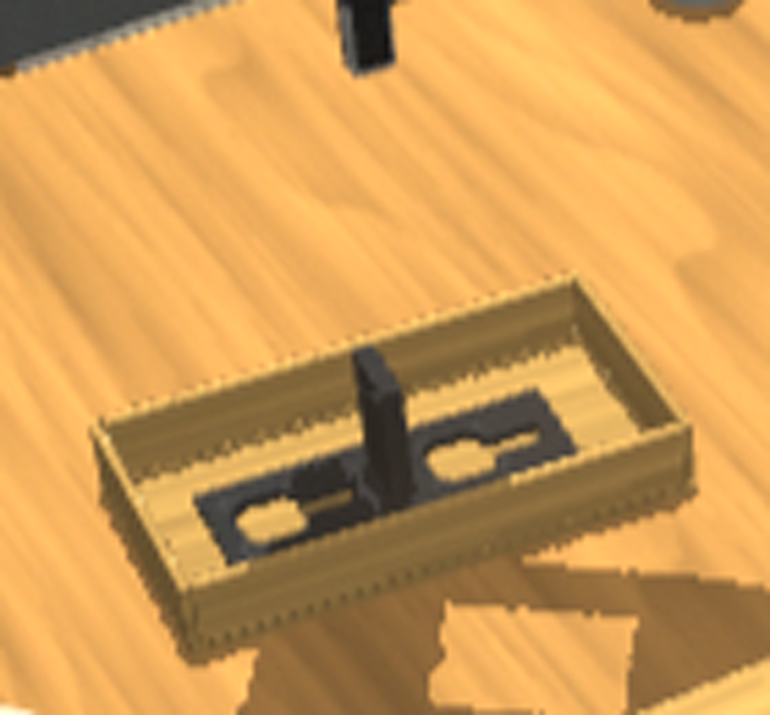

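View pics/t17.png

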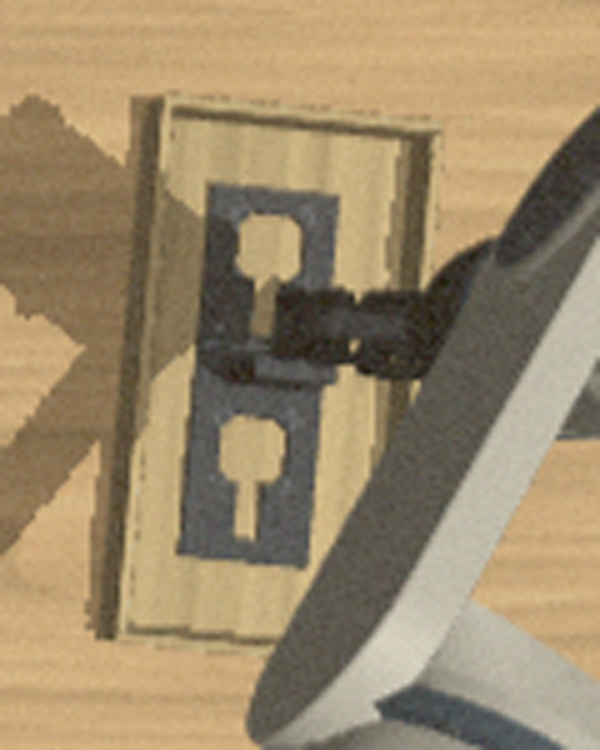

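View pics/s17f.png

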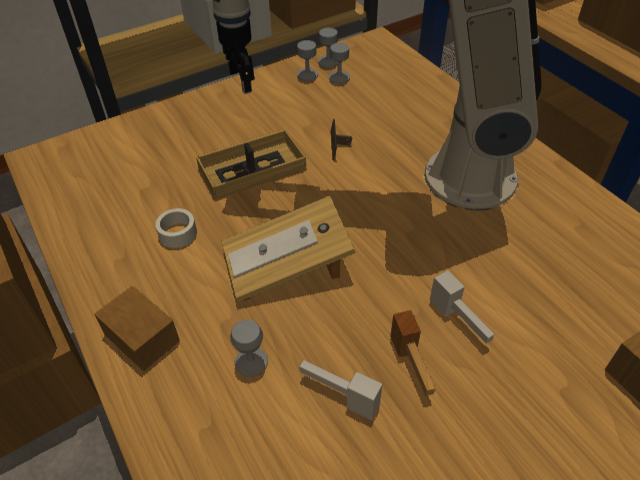

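The bracket lies flat and centred in the tray with its arm up, at scene px (250,160). The mallet stands on the bench at (405,330), the pin is down at (323,228), and the goblet and tape roll have not moved. I'm letting the arm settle, then handing in.

```bash
python3 -m creep '[[1,0,0,0,0],[1,0,0,0,0],[1,0,0,0,0],[1,0,0,0,0]]'; python3 -c "
from bench import ctrl
print(ctrl.job_done())"
```

```text
clock: 25.67
tool_pos: [0.4922, -0.3468, 0.437]
orientation: [[-0.095, -0.995, -0.001], [-0.995, 0.095, 0.001], [-0.001, 0.001, -1.0]]
contact_force: [-0.3, -0.7, 0.8]
grip_width: 0.0853
the job is handed in; nothing more can be done
None
```

The job is done and was handed in at 25.7 s of the 69 s allowed; the hand-in gives no verdict.

**What I did:**
1. I pressed the lock pin down with the wooden mallet until it stopped hard, at about 25 N, and stood the mallet back on the bench.
2. I gripped the bracket by its arm and slid it about 38 mm up the slope. The picture showed both stud heads in the wide ends of the slots.
3. I lifted it off along the panel's z axis and lowered it into the tray. There I pressed it down until it turned flat in the grip, then let go and raised the hand.

**Last checks:**
- **Bracket:** it lies flat in the tray, arm up and clear of all the walls.
- **Mallet:** it stands free on the bench.
- **Pin:** it looks down, its top about 3 mm above the plywood. I judged this only from the picture, as I had no direct reading of its travel.
- **Goblet and tape roll:** both are at the same pixels as at the start.
- **Hand:** it is open and well clear of everything.

**What disagreed:**
- **Cameras:** the two differed by about 10 mm in y, more than the stated 2 mm. I used the mean of the two, after checking the fingertips in the scene picture.
- **Mallet grip:** it slipped a few millimetres in the grip while pressing on the pin. I made up for that by lowering it slowly until the force showed contact with the bench.

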